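# Tuck the masking strip under the printing board's flap and hold it flat

### The arm

A 6-joint arm with a two-finger parallel gripper is mounted at the origin on a cart in front of the work surface, level with it; the furniture and walls round the work are solid. World frame = base frame: x ahead of the robot, y to its left, z up, the work surface at z = 0. Lengths are in m, angles in degrees, forces in N, time in s.
With the tool pointing down it reaches from about 0.4 to 0.825 m from the base axis. Payload 7 kg.
Tool frame: the origin (TCP) lies at the very end of the fingers, on their centre line; the grasp point (between the pads) lies 19 mm behind it; z points along the fingers, y is the direction in which the jaws open and shut (so a half turn about z gives the same grasp; the last joint's range is limited). The gripper opens to 88 mm and grips with 3 to 60 N. Pads are 19 mm wide; open, the fingers measure 130 mm over their backs; the gripper's body (78 mm by 193 mm) begins 47 mm behind the grasp point.
Start: joints at [-54.425, 20.546, 0.682, 0, -70.136, -16.507], TCP at [0.22, -0.638, 0.193] pointing down, gripper open.
Joint ranges: [-176.03, 176.03], [-82.01, 121.73], [-58.28, 71.71], [-173.87, 95.51], [-174.79, -0.11], [-173.66, 173.66]. Speed limits (degrees/s): [136.94, 136.94, 172.46, 180, 180, 180].

### API

Orientations are given as [roll, pitch, yaw] about the fixed x, y, z axes, in that order (R = Rz(yaw) Ry(pitch) Rx(roll)).
In Python, from plant import telemetry, snapshot, calibration, workorder gives the robot as it stands. The module is installed in compiled form; this text tells all that it offers.
- The arm moves only by the tool step_arm, never from a script. Its argument "plan" is text: rows parted by semicolons, each of 7 numbers parted by spaces: the finger opening in cm, from 0 to 8.76, then the shift along the tool's x, y, z in cm, then the turn, a rotation vector about the tool's x, y, z in degrees. A call has 1 to 12 rows; each row shifts and turns the commanded pose from where the row before left it, along the tool's axes as they then stand; what a row does not reach is not made up. A row lasts 1/12 s, in which the tool goes at most 41.7 mm and 7.16 degrees, less where a joint would pass 70% of its speed; a pose out of reach is approached as far as the arm can. A call with a gripper value outside its range is refused whole. The fingers move at their own pace and stop on an object; the grip force is fixed at half the most. Time passes only in rows, so rows that do not move let the fingers close. It gives the time, the measured TCP pose, the force and the opening at its end, in the units of the state.
- telemetry.get_obs(): the state, without advancing time (a new reading comes with each control period).
- snapshot(name): name is "scene" or "side" or "wrist"; returns the picture (480x640x3 uint8, blue, green, red); there is no depth.
- calibration(name): a dict with "K" (3x3 intrinsics, pixels), "camera_from_world" (4x4, takes a point from world to camera coordinates). Camera axes: x right, y up, looking along -z (the intrinsics and any distortion apply to the point x, -y, -z); pixel columns grow to the right and rows downward; lengths in m; the calibration is good to about 2 mm. The wrist camera is an equidistant fisheye: a pixel r from the principal point sees the ray r / f radians off the axis. A picture is of the moment at which its call begins: read the wrist's pose just before it. calibration takes no time and is no camera call; for the wrist camera it gives the pose at the moment of the call.
- workorder.close_job(): hands the job in, once; it reports no verdict.
The state is a dict: "clock": time; "joint_pos": joint angles; "qvel": joint speeds; "tau": joint torques, N m; "tool_pos": TCP position; "orientation": TCP orientation; "force": force on the tool from outside, world axes, zero at the start; "moment": the same for the moment, N m; "opening": finger opening in m.
Only numpy, scipy, OpenCV 4.12 (cv2) and the standard library are available. Lean on these libraries where they do the work, as an engineer would, in place of code of your own. Each camera call takes 0.05 s, during which the arm holds its last target.

### The job

Lift the loose cover off the low tray and stand it the right way up on the bare bench, clear of the tray and the printing board. Then take the flat metal masking strip out of the tray by its finger bar and, without lifting the board's hinged flap, slide the strip's free long edge squarely under the flap, its whole length covered, until it is fully home against the ledge underneath. Finish while still gripping the bar and pressing the strip firmly flat onto the board; do not let go, and leave the other things where they stand.

Things in the scene. Friction and masses are not known exactly. Their poses are not given: they have to be found in the camera images.
- tray: Low black tray, fixed on the left or right of the work area (the printing board on the other side, free bench between): base plate 140 (x) x 175 (y) x 5 mm with a rim on it, 107 x 140 mm outside, 4 mm wide, top 12 mm above the bench. Origin at the centre of its underside; x points away from the robot within 0.25 rad.
- cover: Loose grey cover, an upside-down box, 120 (x) x 154 (y) x 40 mm, 3 mm walls, 150 g, with a solid black handle bar on top: 14 mm wide (x), 70 long (y), 40 to 66 mm above the origin. Origin at the centre of its lower rim. It starts on the tray's base plate (5 mm above the bench), 3.5 mm play round the rim, hiding the strip; lift it straight up 40 mm to clear the strip.
- strip: Loose rigid strip lying under the cover on the tray's base plate: aluminium plate 90 (x) x 120 (y) x 4 mm, 100 g, with a black finger bar standing on it along its edge nearest the robot: 12 mm wide (x), 80 long (y), centred at x = -31 mm, y = 0, from 4 to 30 mm above the underside. Origin at the centre of the plate's underside; x points from the bar to the free edge.
- strip_edge (a point): Middle of the strip's free long edge, on its underside: 45 mm along x from the strip's origin.
- bed: Flat grey bed of the printing board (200 x 180 mm, fixed). Origin at the centre of its top face, 18 mm above the bench; x points away from the robot (within 0.25 rad) towards ledge and flap, y left, z up. A wooden ledge 7 mm high, 160 mm long (y), rises from it, its near face at x = 55 mm: fully home, the strip's edge is there and its origin at x = 10 mm, y = 0 in this frame, axes alike.
- flap_lip (a point): Middle of the flap's near edge. The black flap, 150 mm long (y), 4 mm thick, lies on the ledge and laps towards the robot, its underside 7 mm above the bed, to x = 26 mm in the bed's frame; from there a lip bends up to this edge at x = 20 mm. So 29 to 35 mm of the strip's 90 mm go under it.
- flap (a joint): Angle of the flap about its hinge at its far edge (x = 90 mm in the bed's frame), rad: 0 lying down, positive when its near edge rises. Very light (60 g): only its weight keeps it down.
- loupe: Bystander, not to be disturbed: film loupe with a clear foot, 42 dia x 48 mm high. Origin at the centre of its underside.
- lens_case: Bystander, not to be disturbed: lens in a round screw jar, 54 dia x 42 mm high. Origin at the centre of its underside.
- film_can_1: Bystander, not to be disturbed: light film canister with a grey cap, 34 dia x 51 mm high. Origin at the centre of its underside.
- film_can_2: Bystander, not to be disturbed: black film canister, 34 dia x 51 mm high. Origin at the centre of its underside.
- measure_50: Bystander, not to be disturbed: small clear conical measure, 46 dia x 90 mm high. Origin at the centre of its underside.
- dropper_0: Bystander, not to be disturbed: small dropper bottle, 32 dia x 96 mm high, on the robot's side. Origin at the centre of its underside.

How it is judged (in metres and radians):
On the way, in this order (a step that is already met when the one before it is completed fails the run):
1. the cover stands upright on the bench, clear of tray and board (horizontal distance between cover and tray above 0.12 m and horizontal distance between cover and bed above 0.15 m and height (world z) of cover below 0.0035 m and angle between cover's own z axis and vertical below 0.05 rad), for 0.2 s.
2. the strip's free edge has entered under the flap (z of strip_edge in the frame of bed between -0.004 and 0.006 m and y of strip_edge in the frame of bed between -0.016 and 0.016 m and x of strip_edge in the frame of bed above 0.03 m), for 0.1 s.
At the end, for the whole second after the job is handed in: Cover upright on the bench, its centre over 12 cm from the tray's, 15 cm from the bed's. Strip's edge under the flap, within 7 mm of the ledge, 0.1 rad of square, 16 mm of centred; strip flat (0.04 rad), flap down (0.05 rad); fingers still hold it and press it on the bed with over 4 N (all of step 1 and z of strip_edge in the frame of bed between -0.004 and 0.006 m and y of strip_edge in the frame of bed between -0.016 and 0.016 m and x of strip_edge in the frame of bed above 0.048 m and angle between the x axis of strip and the x axis of bed, either way round below 0.1 rad and angle between strip's own z axis and vertical below 0.04 rad and value of joint flap below 0.05 rad and contact force between strip and bed above 4 N and contact force between the fingers and strip above 2 N and linear speed of strip below 0.02 m/s); the arm keeps its last pose, push and grip.
It fails at once if the flap was lifted (over 0.10 rad) (value of joint flap above 0.1 rad).
It fails at once if a bystander was moved more than 2 cm or knocked over (distance of any of loupe, lens_case, film_can_1, film_can_2, measure_50, dropper_0 from where it was at the start of the episode above 0.02 m or angle between any of loupe, lens_case, film_can_1, film_can_2, measure_50, dropper_0's own z axis and vertical above 0.5 rad).
It also fails if it takes over 69 s, if anything falls off the work surface, if the arm or the gripper's body presses on something with over 40 N, if the wrist force passes 120 N, or if a joint passes its speed limit or range.

## Working session

There is one attempt and no reset: what is moved stays moved. The work goes in short steps, Python scripts to look and compute and a tool call to move; the robot and the scene stay as the last step left them, time stands still between calls to the robot, and variables do not carry over. Pictures are saved under pics/ and viewed, and the job is handed in when it is done.

Besides the shell and the picture viewer there is one more tool, called after ">>>" by a JSON object that holds its "fn" and its "kwargs", one argument or row to a line. step_arm: Moves the arm, as the interface text tells. Its arguments: {"type":"object","properties":{"plan":{"type":"string"}},"required":["plan"]}

```bash
mkdir -p pics; python3 - <<'E'
from plant import telemetry, snapshot, calibration
import cv2
print(telemetry.get_obs())
for n in ["scene","side","wrist"]:
    c=calibration(n); print(n,c)
    cv2.imwrite(f"pics/{n}0.png",snapshot(n))
E
```

```text
{'clock': 0.0, 'joint_pos': array([-5.44231778e+01,  2.05911933e+01,  6.33961198e-01, -2.02799321e-02,
       -7.01380693e+01, -1.65057156e+01]), 'qvel': array([-0.00443942, -0.00106035, -0.04230136,  0.02066191, -0.04991818,
        0.10386582]), 'tau': array([-3.16729136e-03, -5.82723498e+01,  2.93035322e+01,  6.99691236e+00,
        6.65183121e-03, -1.39541976e-04]), 'tool_pos': array([ 0.22032065, -0.63743796,  0.19162641]), 'orientation': array([ 1.79903209e+02, -8.79994667e-03, -1.60935792e+02]), 'force': array([-0.46370759,  0.34114602, -0.36217266]), 'moment': array([-0.04129835,  0.03142977, -0.07242761]), 'opening': 0.08764243685376799}
scene {'K': array([[574.69317243,   0.        , 318.38998858],
       [  0.        , 574.69317243, 239.03204494],
       [  0.        ,   0.        ,   1.        ]]), 'camera_from_world': array([[-0.83729519, -0.54667843,  0.00891441,  0.48736793],
       [ 0.33161173, -0.49479989,  0.80324762, -0.19800457],
       [-0.43470729,  0.67551148,  0.59557854, -1.15038289],
       [ 0.        ,  0.        ,  0.        ,  1.        ]])}
side {'K': 
[... 251 characters left out ...]
28886,  0.40864943,  0.9126761 , -0.05790455],
       [-0.06580568, -0.91056829,  0.408087  , -0.78152832],
       [ 0.        ,  0.        ,  0.        ,  1.        ]])}
wrist {'K': array([[371.64829954,   0.        , 317.75655272],
       [  0.        , 371.64829954, 232.50670298],
       [  0.        ,   0.        ,   1.        ]]), 'camera_from_world': array([[-3.25705174e-01,  9.45471077e-01,  7.62555243e-04,
         6.74218684e-01],
       [-9.10890587e-01, -3.13576208e-01, -2.68231801e-01,
         3.41069659e-02],
       [-2.53366291e-01, -8.80590899e-02,  9.63354099e-01,
        -3.89503597e-01],
       [ 0.00000000e+00,  0.00000000e+00,  0.00000000e+00,
         1.00000000e+00]])}
```

View pics/scene0.png

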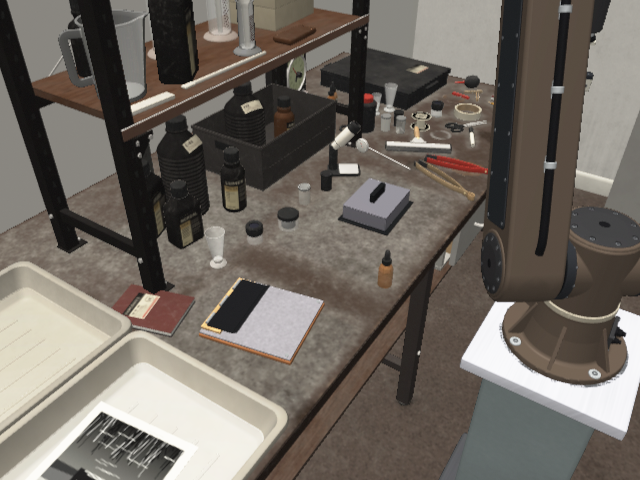

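View pics/side0.png

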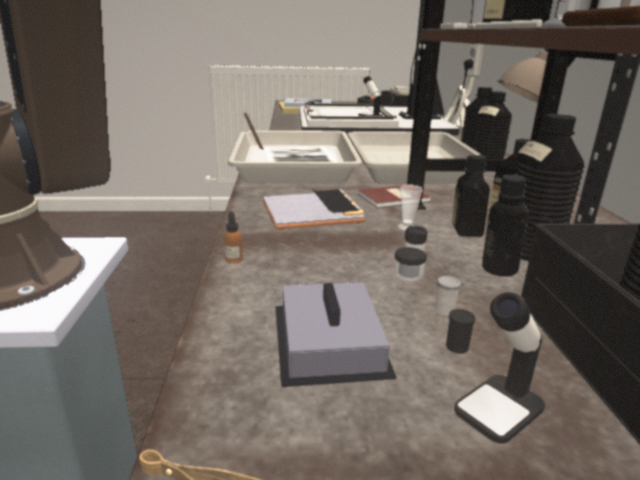

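View pics/wrist0.png

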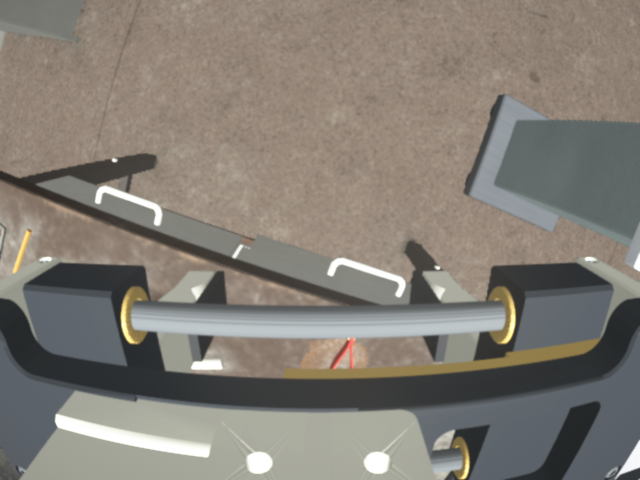

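```bash
python3 - <<'E'
import cv2
a=cv2.imread("pics/scene0.png");b=cv2.imread("pics/side0.png")
cv2.imwrite("pics/c1.png",cv2.resize(a[265:370,190:335],None,fx=5.5,fy=5.5,interpolation=cv2.INTER_CUBIC))
cv2.imwrite("pics/c2.png",cv2.resize(a[170:240,330:420],None,fx=8,fy=8,interpolation=cv2.INTER_CUBIC))
cv2.imwrite("pics/c3.png",cv2.resize(b[270:390,260:410],None,fx=5,fy=5,interpolation=cv2.INTER_CUBIC))
cv2.imwrite("pics/c4.png",cv2.resize(b[180:240,255:375],None,fx=6,fy=6,interpolation=cv2.INTER_CUBIC))
E
```

```text
(no output)
```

View pics/c1.png

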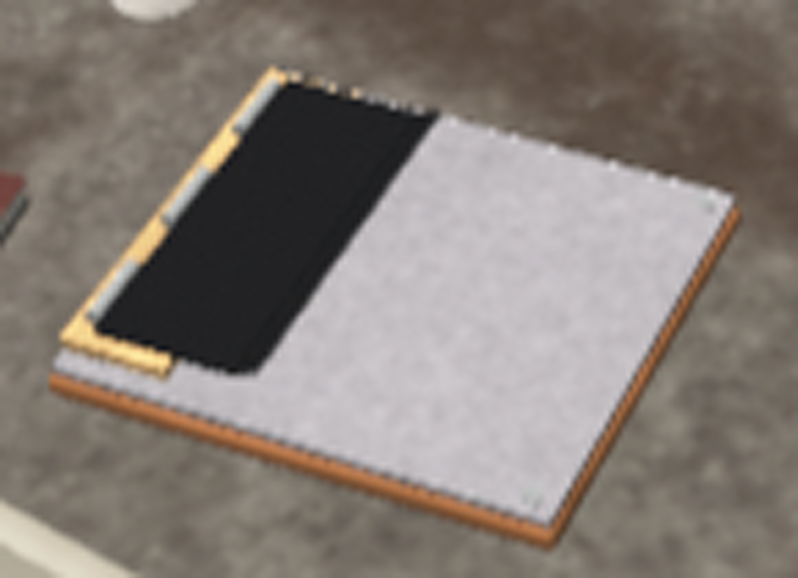

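View pics/c2.png

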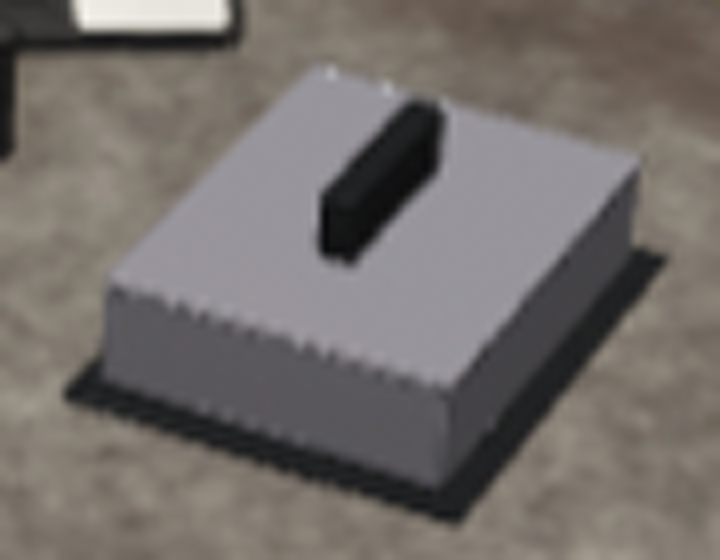

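View pics/c3.png

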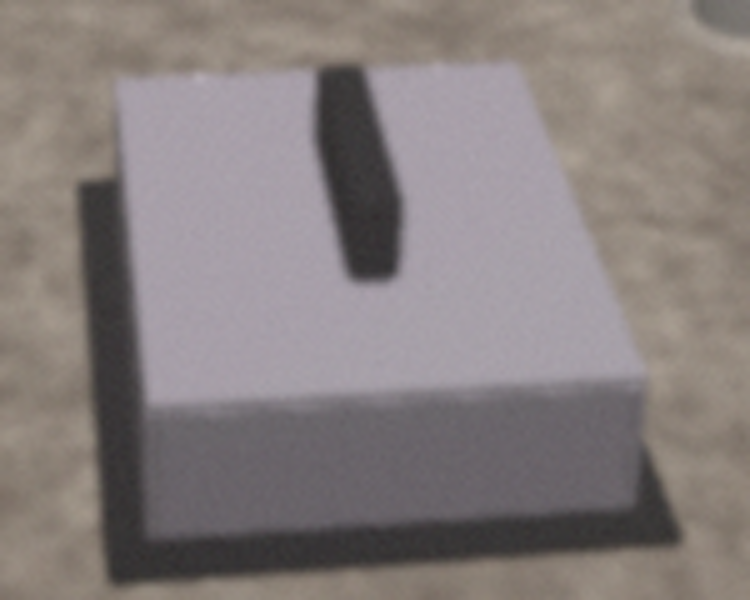

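View pics/c4.png

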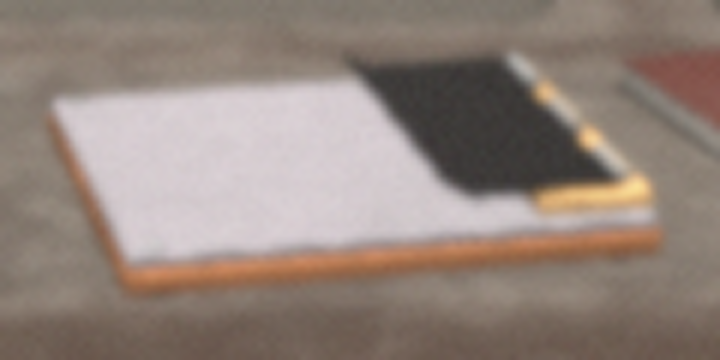

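```bash
cat > h.py <<'E'
import numpy as np, cv2
from scipy.optimize import least_squares
from scipy.spatial.transform import Rotation as Rt
from plant import telemetry, snapshot, calibration
def proj(c,P):
    T=c["camera_from_world"];q=np.atleast_2d(P)@T[:3,:3].T+T[:3,3]
    v=q*[1,-1,-1];K=c["K"];uv=v@K.T;return uv[:,:2]/uv[:,2:]
def projf(c,P): # fisheye
    T=c["camera_from_world"];q=np.atleast_2d(P)@T[:3,:3].T+T[:3,3]
    v=q*[1,-1,-1];r=np.hypot(v[:,0],v[:,1]);th=np.arctan2(r,v[:,2]);K=c["K"]
    return np.c_[K[0,2]+K[0,0]*th*v[:,0]/r,K[1,2]+K[1,1]*th*v[:,1]/r]
def ray(c,p,z,fish=False):
    T=c["camera_from_world"];R=T[:3,:3];o=-R.T@T[:3,3];K=c["K"]
    a=(p[0]-K[0,2])/K[0,0];b=(p[1]-K[1,2])/K[1,1]
    if fish:
        r=np.hypot(a,b);d=np.array([np.sin(r)*a/r,np.sin(r)*b/r,np.cos(r)])
    else: d=np.array([a,b,1])
    d=R.T@(d*[1,-1,-1]);return o+d*(z-o[2])/d[2]
def uncrop(p,off,f): return (np.array(p,float)+.5)/f-.5+np.array(off)
def pose(obs,x0,zfree=False):
    # obs: list of (cam,pix,local pt, fish); x=x,y,yaw
    def f(x):
        c,s=np.cos(x[2]),np.sin(x[2]);out=[]
        for cam,p,l,*fi in obs:
            P=np.array([x[0]+c*l[0]-s*l[1],x[1]+s*l[0]+c*l[1],l[2]])
            out.append(((projf if fi and fi[0] else proj)(cam,P)[0]-p))
        return np.ravel(out)
    r=least_squares(f,x0,loss='soft_l1');return r.x,np.round(f(r.x).reshape(-1,2),1)
E
python3 - <<'E'
from h import *
S=calibration("scene");D=calibration("side")
A=lambda p:uncrop(p,(190,265),5.5)
B=lambda p:uncrop(p,(330,170),8)
C=lambda p:uncrop(p,(260,270),5)
E=lambda p:uncrop(p,(255,180),6)
z=.018;h=.1;w=.09
print("bed",*pose([(S,A((735,197)),(-h,-w,z)),(S,A((550,522)),(-h,w,z)),(S,A((55,365)),(h,w,z)),
 (D,E((52,100)),(-h,w,z)),(D,E((125,262)),(-h,-w,z)),(D,E((660,228)),(h,-w,z))],[.6,.3,0]))
print("lip", ray(S,A((438,112)),.03),ray(S,A((260,372)),.028),ray(D,E((350,60)),.03),ray(D,E((470,193)),.028))
h,w=.06,.077;t=.045
print("cover",*pose([(S,B((320,68)),(h,-w,t)),(S,B((110,285)),(h,w,t)),(S,B((450,385)),(-h,w,t)),(S,B((640,158)),(-h,-w,t)),
 (S,B((105,380)),(h,w,.005)),(S,B((437,487)),(-h,w,.005)),
 (D,C((118,78)),(-h,w,t)),(D,C((520,65)),(h,w,t)),(D,C((645,375)),(h,-w,t)),(D,C((150,405)),(-h,-w,t)),(D,C((145,537)),(-h,-w,.005)),(D,C((637,510)),(h,-w,.005))],[.5,-.2,0]))
h,w,t=.07,.0875,.003
print("tray",*pose([(S,B((65,392)),(h,w,t)),(S,B((458,520)),(-h,w,t)),(S,B((665,258)),(-h,-w,t)),
 (D,C((80,185)),(-h,w,t)),(D,C((110,578)),(-h,-w,t)),(D,C((682,543)),(h,-w,t))],[.5,-.2,0]))
for n,p in dict(loupe=(415,248),lens=(410,275),can1=(448,311),can2=(459,347),meas=(408,228),drop=(233,258)).items(): print(n,ray(D,p,.0))
for n,p in dict(meas=(218,264),lens=(255,240),jar2=(288,226),can=(304,203),drop=(385,284)).items(): print(n,ray(S,p,0))
E
```

```text
bed [0.52637347 0.29197933 0.19637535] [[ 1.6 -1.1]
 [ 0.1  0.3]
 [-2.5 -0.6]
 [-0.9 -0.6]
 [-0.4 -0.3]
 [ 1.2 -1.6]]
lip [0.56195945 0.22315488 0.03      ] [0.53160342 0.36749764 0.028     ] [0.53341795 0.37148827 0.03      ] [0.56972066 0.22315061 0.028     ]
cover [ 0.52979885 -0.1966058   0.05569706] [[-0.4 -1. ]
 [-0.8 -1.6]
 [-0.  -0.4]
 [ 0.6 -0.4]
 [-0.7 -0.4]
 [ 0.3  0.1]
 [-0.5 -0.5]
 [-0.1 -1.1]
 [ 0.9  0. ]
 [-1.1 -0.4]
 [ 0.1  0.6]
 [-0.2 -0.1]]
tray [ 0.52939532 -0.19651209  0.06239629] [[-0.8 -0.2]
 [-0.  -0. ]
 [ 0.8 -0.4]
 [-0.2 -0.7]
 [-0.7  0.5]
 [ 0.9 -0.5]]
loupe [0.72110577 0.09570985 0.        ]
lens [ 0.68468416 -0.0146441   0.        ]
can1 [ 0.71555839 -0.13015523  0.        ]
can2 [ 0.7026904  -0.21845092  0.        ]
meas [0.73120565 0.1975323  0.        ]
drop [0.37210602 0.05759654 0.        ]
meas [0.72649962 0.20339911 0.        ]
lens [0.71319236 0.08258731 0.        ]
jar2 [ 0.68075274 -0.01054532  0.        ]
can [ 0.70729105 -0.12125738  0.        ]
drop [0.37187452 0.05108383 0.        ]
```

>>> {"fn": "step_arm", "kwargs": {
  "plan": "8.76 0 0 0 0 0 -6.8;8.76 0 0 0 0 0 -6.8;8.76 0 0 0 0 0 -6.8;8.76 0 0 0 0 0 -6.8;8.76 0 0 0 0 0 -6.8;8.76 0 0 0 0 0 -6.8;8.76 0 0 0 0 0 -6.8;8.76 0 0 0 0 0 -6.8;8.76 0 0 0 0 0 -6.8;8.76 0 0 0 0 0 -6.8;8.76 0 0 0 0 0 -6.1;8.76 0 0 0 0 0 0"
}}

```text
clock: 1.15
tool_pos: [0.2204, -0.6377, 0.1922]
orientation: [180.0, 0.0, -86.6]
force: [-0.1, 1.0, -0.3]
opening: 0.0874
```

>>> {"fn": "step_arm", "kwargs": {
  "plan": "8.76 -3.2 -2.5 0 0 0 0;8.76 -3.2 -2.5 0 0 0 0;8.76 -3.2 -2.5 0 0 0 0;8.76 -3.2 -2.5 0 0 0 0;8.76 -3.2 -2.5 0 0 0 0;8.76 -3.2 -2.5 0 0 0 0;8.76 -3.2 -2.5 0 0 0 0;8.76 -3.2 -2.5 0 0 0 0;8.76 -3.2 -2.5 0 0 0 0;8.76 -3.2 -2.5 0 0 0 0;8.76 -3.2 -2.5 0 0 0 0;8.76 -3.2 -2.5 0 0 0 0"
}}

```text
clock: 2.15
tool_pos: [0.4995, -0.236, 0.1928]
orientation: [-180.0, -0.0, -87.1]
force: [0.5, -1.3, -0.3]
opening: 0.0872
```

>>> {"fn": "step_arm", "kwargs": {
  "plan": "8.76 -2.0 -2.0 0 0 0 0;8.76 -1.8 -1.5 0 0 0 0;8.76 0 0 0 0 0 0;8.76 0 0 0 0 0 0"
}}

```text
clock: 2.48
tool_pos: [0.5321, -0.1969, 0.1922]
orientation: [180.0, 0.0, -86.9]
force: [-0.2, 0.1, 0.2]
opening: 0.0876
```

```bash
python3 - <<'E'
from h import *
o=telemetry.get_obs();print(o["tool_pos"],o["orientation"])
np.save("wc1.npy",calibration("wrist")["camera_from_world"]);cv2.imwrite("pics/w1.png",snapshot("wrist"))
E
```

```text
[ 0.53213509 -0.19692916  0.19220381] [ 1.79962896e+02  7.43121272e-03 -8.68884963e+01]
```

View pics/w1.png

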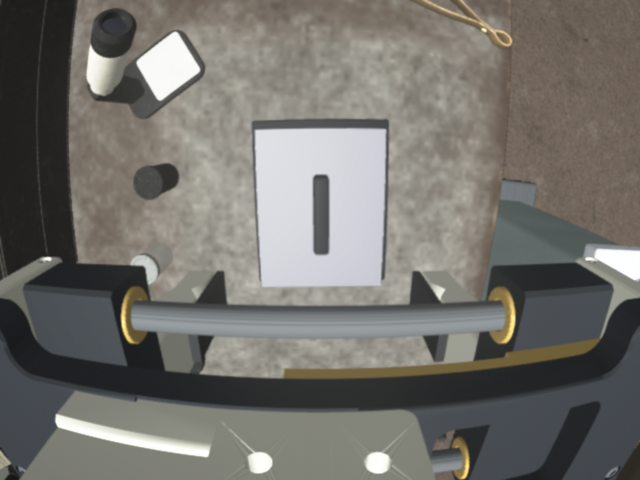

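```bash
python3 - <<'E'
from h import *
c=calibration("wrist");c["camera_from_world"]=np.load("wc1.npy")
for p in [(313,176),(329,176),(329,254),(313,254)]: print(ray(c,p,.071,True))
h,w,t=.06,.077,.045
print(pose([(c,p,l,1) for p,l in [((254,128),(h,-w,t)),((387,127),(-h,-w,t)),((260,286),(h,w,t)),((383,286),(-h,w,t))]],[.53,-.2,0]))
a=cv2.imread("pics/w1.png");cv2.imwrite("pics/c5.png",cv2.resize(a[110:300,240:400],None,fx=3,fy=3,interpolation=cv2.INTER_CUBIC))
E
```

```text
[ 0.5378942  -0.23114575  0.071     ]
[ 0.52437975 -0.23188055  0.071     ]
[ 0.52017411 -0.16254029  0.071     ]
[ 0.53439912 -0.16178356  0.071     ]
(array([ 0.52897876, -0.1966566 ,  0.05959232]), array([[ 0.6,  0.1],
       [-0.6,  0.5],
       [ 1.4, -0.1],
       [-1.9, -0.9]]))
```

View pics/c5.png

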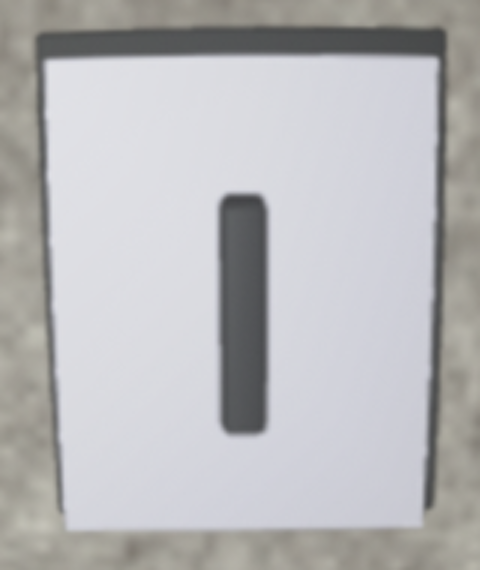

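>>> {"fn": "step_arm", "kwargs": {
  "plan": "8.76 0 0.3 4 0 0 0;8.76 0 0 4 0 0 0;8.76 0 0 4 0 0 0;8.76 0 0 2.3 0 0 0;8.76 0 0 0 0 0 0;8.76 0 0 0 0 0 0"
}}

```text
clock: 3.03
tool_pos: [0.5275, -0.1992, 0.0492]
orientation: [179.8, -0.0, -87.0]
force: [0.3, -0.7, 0.8]
opening: 0.0877
```

>>> {"fn": "step_arm", "kwargs": {
  "plan": "0 0 0 0 0 0 0;0 0 0 0 0 0 0;0 0 0 0 0 0 0;0 0 0 0 0 0 0;0 0 0 0 0 0 0;0 0 0 0 0 0 0;0 0 0 0 0 0 0;0 0 0 0 0 0 0"
}}

```text
clock: 3.7
tool_pos: [0.5287, -0.1982, 0.0497]
orientation: [-180.0, -0.0, -86.8]
force: [0.2, 0.1, -1.1]
opening: 0.0399
```

>>> {"fn": "step_arm", "kwargs": {
  "plan": "0 0 0 0 0 0 0;0 0 0 0 0 0 0;0 0 0 0 0 0 0;0 0 0 0 0 0 0;0 0 0 0 0 0 0;0 0 0 0 0 0 0"
}}

```text
clock: 4.2
tool_pos: [0.5286, -0.1982, 0.0495]
orientation: [180.0, 0.0, -86.8]
force: [1.1, 0.2, 0.6]
opening: 0.0024
```

>>> {"fn": "step_arm", "kwargs": {
  "plan": "0 0 0 -1 0 0 0;0 0 0 -2 0 0 0;0 0 0 -2 0 0 0;0 0 0 -2 0 0 0;0 0 0 -1 0 0 0;0 0 0 0 0 0 0"
}}

```text
clock: 4.7
tool_pos: [0.5304, -0.1985, 0.1327]
orientation: [-179.7, -0.1, -86.8]
force: [-0.2, 0.2, 0.2]
opening: 0.0004
```

```bash
python3 - <<'E'
from h import *
for n in ["wrist","side","scene"]: cv2.imwrite(f"pics/{n}2.png",snapshot(n))
E
```

```text
(no output)
```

View pics/wrist2.png

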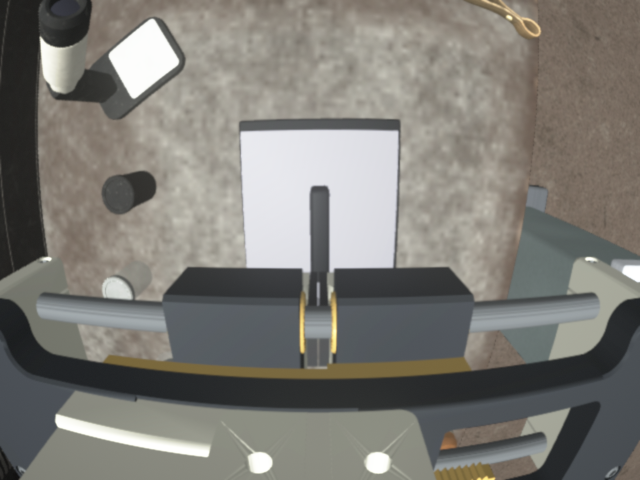

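View pics/side2.png

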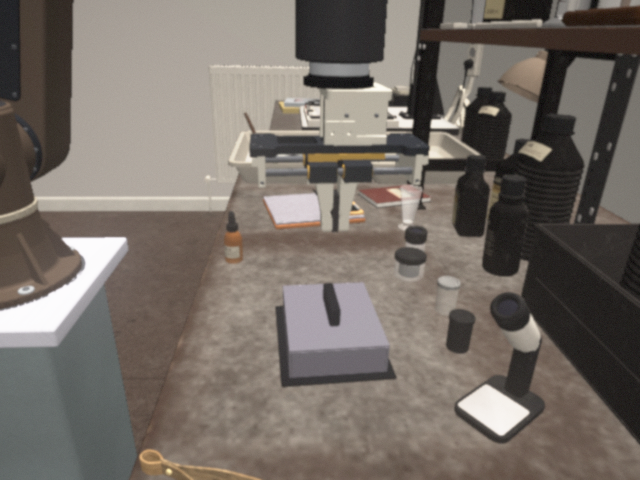

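View pics/scene2.png

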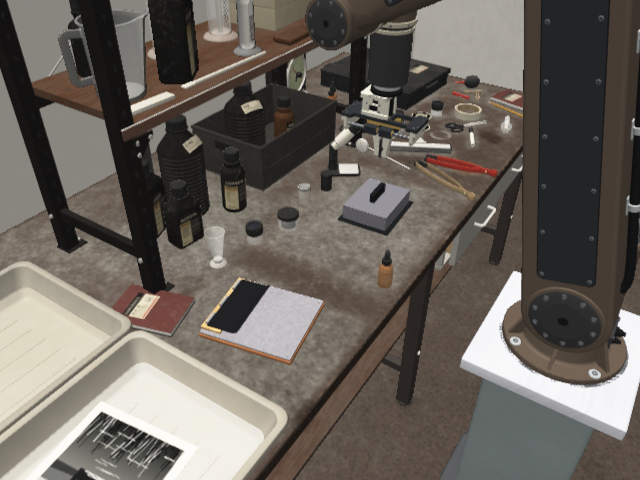

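```bash
python3 - <<'E'
from h import *
o=telemetry.get_obs();p=o["tool_pos"];print(p,o["joint_pos"])
for n in ["scene","side"]: print(proj(calibration(n),[p,p+[0,0,.019],p+[0,0,.066]]))
S=calibration("scene");D=calibration("side")
# triangulate fingertip
from scipy.optimize import least_squares
f=lambda x:np.r_[proj(S,x)[0]-[388,156],proj(D,x)[0]-[337,231]]
r=least_squares(f,p);print(r.x,r.fun)
for n in ["side","scene"]:
  a=cv2.imread(f"pics/{n}2.png")
  cv2.imwrite(f"pics/z{n}2.png",cv2.resize(a[130:400,260:410] if n=="side" else a[80:240,330:450],None,fx=2.2 if n=="side" else 3.7,fy=2.2 if n=="side" else 3.7))
E
```

```text
[ 0.52809427 -0.19807473  0.12892333] [-6.98441655e-01  1.31083266e+01 -1.86016648e+01 -2.89711676e-02
 -5.83333436e+01  3.86556533e+00]
[[380.23174961 167.57073094]
 [380.79088983 160.85137789]
 [382.21292589 143.7623506 ]]
[[331.45254955 255.09437136]
 [331.9395766  241.20833406]
 [333.20264906 205.19581426]]
[ 0.52951677 -0.21145729  0.16536727] [-4.64411938 -3.70078571 -2.45259967  1.44905021]
```

View pics/zside2.png

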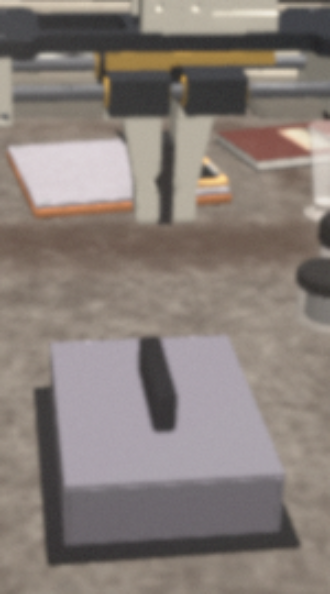

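View pics/zscene2.png

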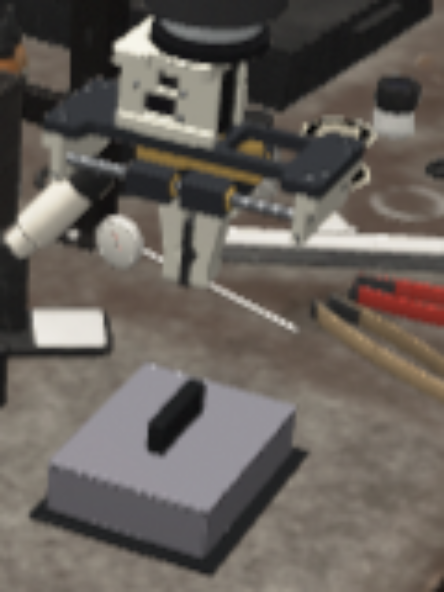

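```bash
python3 - <<'E'
from h import *
o=telemetry.get_obs();p=o["tool_pos"];print(o["clock"],p,o["qvel"])
c=calibration("wrist");T=c["camera_from_world"];print("cam",-T[:3,:3].T@T[:3,3]-p)
c1=dict(c);c1["camera_from_world"]=np.load("wc1.npy");T=c1["camera_from_world"];print(-T[:3,:3].T@T[:3,3]-[.53213509,-.19692916,.19220381])
x,y,a=.529,-.1967,.058
h,w,t=.06,.077,.045
P=[[x+np.cos(a)*u-np.sin(a)*v,y+np.sin(a)*u+np.cos(a)*v,t] for u,v in[(h,-w),(-h,-w)]]
print(projf(c,P),projf(c1,P))
for n in ["wrist","side"]: cv2.imwrite(f"pics/{n}3.png",snapshot(n))
a=cv2.imread("pics/wrist3.png");cv2.imwrite("pics/c6.png",cv2.resize(a[110:310,220:420],None,fx=3,fy=3))
S=calibration("scene");D=calibration("side")
f=lambda x:np.r_[proj(S,x)[0]-[382.5,156.5],proj(D,x)[0]-[336,231]]
r=least_squares(f,p);print(r.x,r.fun)
E
```

```text
4.85 [ 0.52809427 -0.19807473  0.12892333] [ 0.05988334  0.88202249 -0.50938774  0.0601735  -0.08263355  0.03187314]
cam [ 0.00369592 -0.07174224  0.19209272]
[ 0.00362597 -0.07167691  0.19210732]
[[235.33499847 128.69737972]
 [396.55950772 127.92564885]] [[254.72721335 127.97307158]
 [386.55763497 127.56444585]]
[ 0.53113948 -0.20089893  0.16197851] [-1.8395721  -1.47285648 -0.99464236  0.59014712]
```

View pics/c6.png

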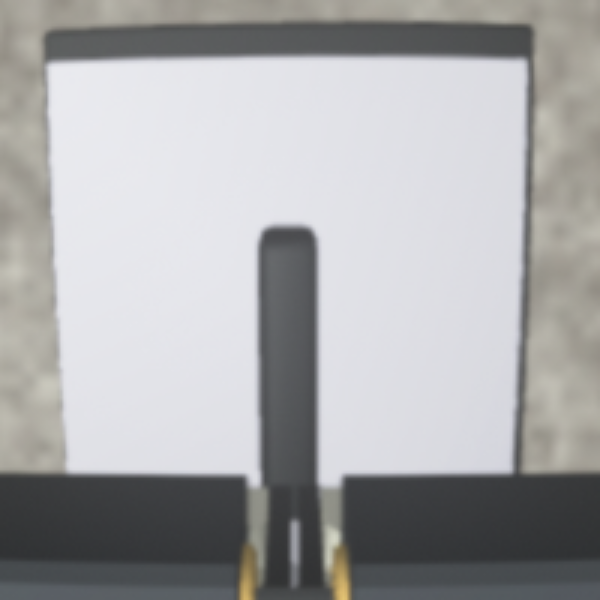

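View pics/side3.png

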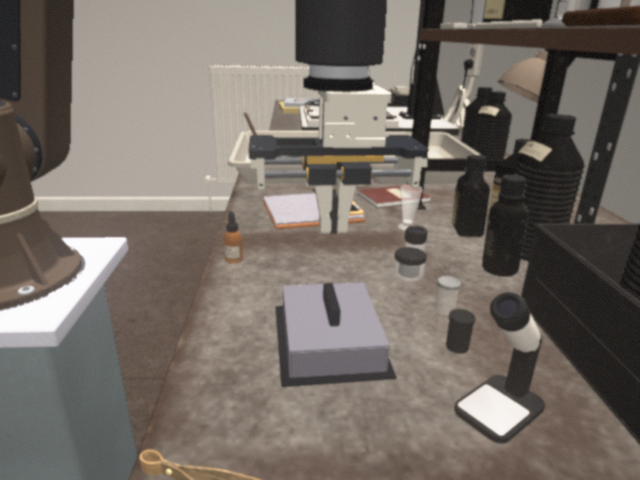

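>>> {"fn": "step_arm", "kwargs": {
  "plan": "5 0 0 0 0 0 0;5 0 0 0 0 0 0;5 0 0 0 0 0 0;5 0 0 0 0 0 0;5 0 0 0 0 0 0;5 0 0 0 0 0 0;5 0 0 0 0 0 0;5 0 0 4 0 0 0;5 0 0 4 0 0 0;5 0 0 1 0 0 0;5 0 0 1 0 0 0;5 0 0 0 0 0 0"
}}

```text
clock: 5.95
tool_pos: [0.5281, -0.1983, 0.0285]
orientation: [179.9, 0.0, -86.8]
force: [-0.4, -0.8, 0.5]
opening: 0.0502
```

```bash
python3 - <<'E'
from h import *
o=telemetry.get_obs();p=o["tool_pos"];print(p,o["force"],o["opening"])
for n in ["side","scene"]:
  a=snapshot(n);cv2.imwrite(f"pics/{n}4.png",a)
  cv2.imwrite(f"pics/z{n}4.png",cv2.resize(a[200:400,260:410] if n=="side" else a[120:240,330:450],None,fx=3 if n=="side" else 5,fy=3 if n=="side" else 5))
E
```

```text
[ 0.52809136 -0.19830984  0.02851554] [-0.36183059 -0.75881054  0.54402054] 0.05020005753716687
```

View pics/zside4.png

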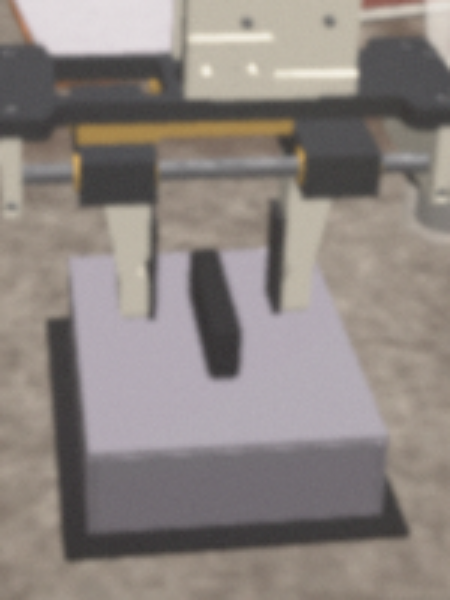

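View pics/zscene4.png

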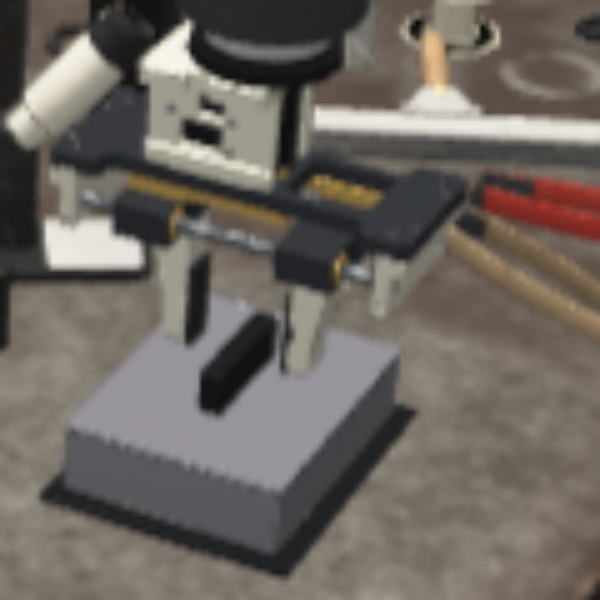

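>>> {"fn": "step_arm", "kwargs": {
  "plan": "5 0 0 0.4 0 0 0;5 0 0 0.4 0 0 0;5 0 0 0 0 0 0"
}}

```text
clock: 6.3
tool_pos: [0.5289, -0.1982, 0.0218]
orientation: [-180.0, 0.0, -86.8]
force: [0.5, -0.4, 0.1]
opening: 0.0503
```

>>> {"fn": "step_arm", "kwargs": {
  "plan": "5 0 0 0.2 0 0 0;5 0 0 0 0 0 0"
}}

```text
clock: 6.47
tool_pos: [0.5287, -0.1982, 0.0196]
orientation: [-180.0, -0.0, -86.8]
force: [-0.3, -0.2, -0.3]
opening: 0.0496
```

>>> {"fn": "step_arm", "kwargs": {
  "plan": "5 0 0 0.2 0 0 0;5 0 0 0 0 0 0"
}}

```text
clock: 6.63
tool_pos: [0.5286, -0.1982, 0.0174]
orientation: [180.0, 0.0, -86.8]
force: [-0.1, 0.3, -0.8]
opening: 0.05
```

>>> {"fn": "step_arm", "kwargs": {
  "plan": "5 0 0 0.2 0 0 0;5 0 0 0 0 0 0"
}}

```text
clock: 6.8
tool_pos: [0.5285, -0.1982, 0.0152]
orientation: [180.0, 0.0, -86.8]
force: [0.5, 0.0, -0.4]
opening: 0.0499
```

>>> {"fn": "step_arm", "kwargs": {
  "plan": "5 0 0 0.2 0 0 0;5 0 0 0 0 0 0"
}}

```text
clock: 6.97
tool_pos: [0.5284, -0.1982, 0.0132]
orientation: [180.0, 0.0, -86.8]
force: [-0.5, -0.2, -0.0]
opening: 0.0499
```

Close enough; close the jaws.

>>> {"fn": "step_arm", "kwargs": {
  "plan": "0 0 0 0 0 0 0;0 0 0 0 0 0 0;0 0 0 0 0 0 0;0 0 0 0 0 0 0;0 0 0 0 0 0 0;0 0 0 0 0 0 0;0 0 0 0 0 0 0;0 0 0 0 0 0 0"
}}

```text
clock: 7.63
tool_pos: [0.5288, -0.1983, 0.0136]
orientation: [-180.0, -0.0, -86.8]
force: [0.3, -0.1, -0.1]
opening: 0.0139
```

>>> {"fn": "step_arm", "kwargs": {
  "plan": "0 0 0 -1 0 0 0;0 0 0 -2 0 0 0;0 0 0 -2 0 0 0;0 0 0 -2 0 0 0;0 0 0 -1 0 0 0;0 0 0 0 0 0 0"
}}

```text
clock: 8.13
tool_pos: [0.5303, -0.1984, 0.0964]
orientation: [-179.7, -0.0, -86.8]
force: [0.9, -0.4, -1.1]
opening: 0.0139
```

>>> {"fn": "step_arm", "kwargs": {
  "plan": "0 -1 0 0 0 0 0;0 -2.4 -0.15 0 0 0 0;0 -2.4 -0.15 0 0 0 0;0 -2.4 -0.15 0 0 0 0;0 -2.4 -0.15 0 0 0 0;0 -2.4 -0.15 0 0 0 0;0 -2.4 -0.15 0 0 0 0;0 -2.4 -0.15 0 0 0 0;0 -2.4 -0.15 0 0 0 0;0 -2.4 -0.1 0 0 0 0;0 -1 0 0 0 0 0;0 0 0 0 0 0 0"
}}

```text
clock: 9.13
tool_pos: [0.5276, 0.04, 0.0923]
orientation: [179.9, -0.0, -86.7]
force: [-0.5, 0.5, -1.6]
opening: 0.0137
```

```bash
python3 - <<'E'
from h import *
o=telemetry.get_obs();p=o["tool_pos"];print(p,o["force"],o["opening"])
for n in ["side"]:
  a=snapshot(n);cv2.imwrite(f"pics/{n}5.png",a)
E
```

```text
[0.52764723 0.03999284 0.09231763] [-0.53206982  0.48385057 -1.61217404] 0.013674144246326861
```

View pics/side5.png

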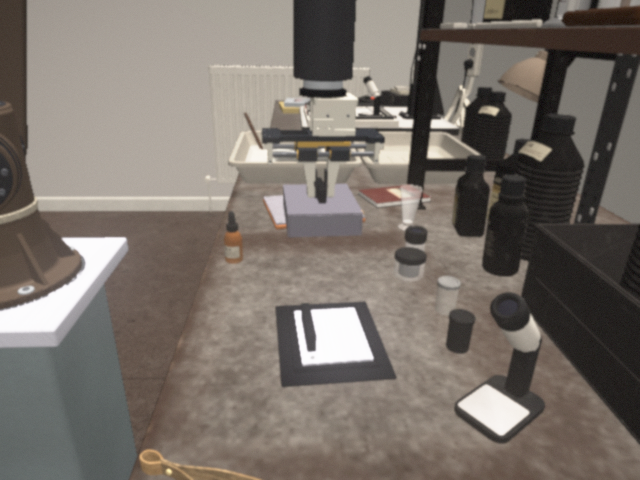

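>>> {"fn": "step_arm", "kwargs": {
  "plan": "0 0 0 2 0 0 0;0 0 0 3 0 0 0;0 0 0 2 0 0 0;0 0 0 0.6 0 0 0;0 0 0 0.4 0 0 0;0 0 0 0.2 0 0 0;0 0 0 0.2 0 0 0;0 0 0 0 0 0 0;0 0 0 0 0 0 0"
}}

```text
clock: 9.93
tool_pos: [0.5292, 0.0383, 0.0104]
orientation: [-179.9, 0.0, -86.8]
force: [0.3, 0.3, -2.3]
opening: 0.0134
```

>>> {"fn": "step_arm", "kwargs": {
  "plan": "0 0 0 0.1 0 0 0;0 0 0 0.1 0 0 0;0 0 0 0 0 0 0"
}}

```text
clock: 10.18
tool_pos: [0.5292, 0.0383, 0.0086]
orientation: [-179.9, 0.0, -86.8]
force: [-1.3, -0.1, 5.4]
opening: 0.0137
```

Contact with the bench (5.4 N up). Release.

>>> {"fn": "step_arm", "kwargs": {
  "plan": "5 0 0 0 0 0 0;5 0 0 0 0 0 0;5 0 0 0 0 0 0;5 0 0 0 0 0 0;5 0 0 0 0 0 0;5 0 0 0 0 0 0;5 0 0 0 0 0 0;5 0 0 -1 0 0 0;5 0 0 -3 0 0 0;5 0 0 -3 0 0 0;5 0 0 -3 0 0 0;5 0 0 0 0 0 0"
}}

```text
clock: 11.18
tool_pos: [0.5324, 0.039, 0.1144]
orientation: [-179.5, 0.1, -86.8]
force: [1.5, 0.5, 0.3]
opening: 0.0502
```

```bash
python3 - <<'E'
from h import *
o=telemetry.get_obs();p=o["tool_pos"];print(p,o["force"],o["opening"])
for n in ["side","scene"]:
  a=snapshot(n);cv2.imwrite(f"pics/{n}6.png",a)
  cv2.imwrite(f"pics/z{n}6.png",cv2.resize(a[295:390,270:400] if n=="side" else a[180:240,330:420],None,fx=6 if n=="side" else 8,fy=6 if n=="side" else 8,interpolation=cv2.INTER_CUBIC))
E
```

```text
[0.53238674 0.03903596 0.11437611] [1.46018352 0.45608016 0.29941524] 0.05015000043979403
```

View pics/side6.png

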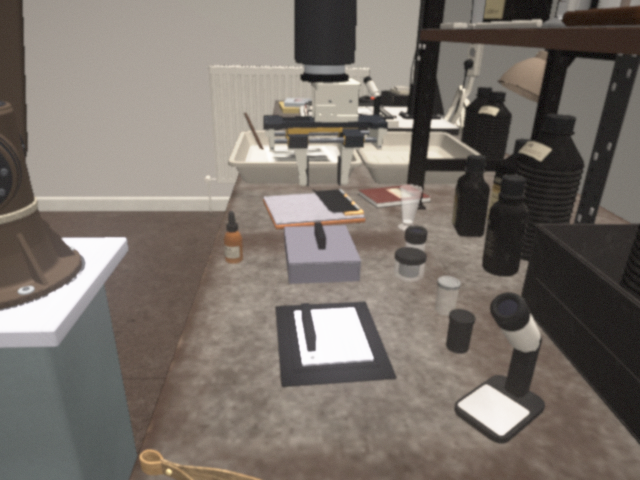

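View pics/zside6.png

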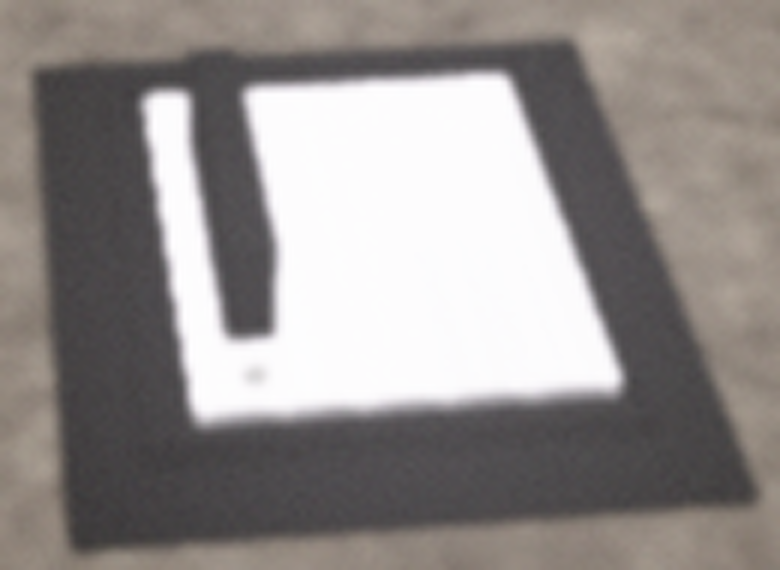

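View pics/zscene6.png

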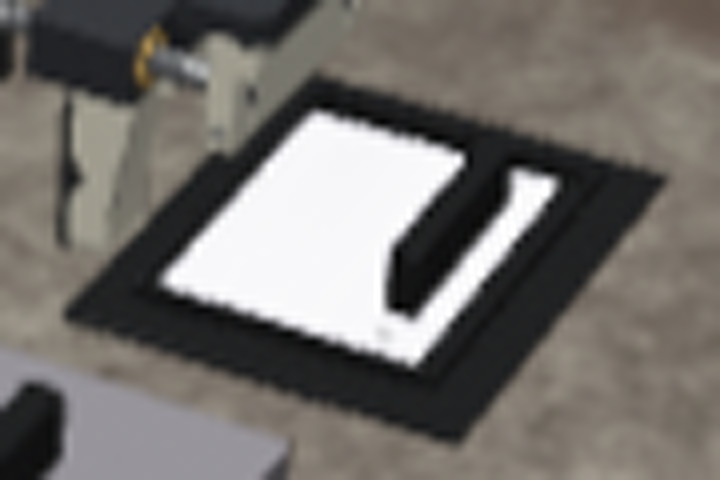

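>>> {"fn": "step_arm", "kwargs": {
  "plan": "5 0 0 -2 0 0 0;5 -2 0 -2 0 0 0;5 -3.5 -0.2 -1.5 0 0 0;5 -3.5 -0.2 -1 0 0 0;5 -3.5 -0.2 -1 0 0 0;5 -3.5 -0.2 0 0 0 0;5 -3.5 -0.2 0 0 0 0;5 -3.5 -0.2 0 0 0 0;5 -3.5 -0.2 0 0 0 0;5 -2.5 -0.2 0 0 0 0;5 0 0 0 0 0 0;5 0 0 0 0 0 0"
}}

```text
clock: 12.28
tool_pos: [0.5276, 0.3294, 0.1808]
orientation: [179.9, -0.1, -86.7]
force: [-1.0, -0.1, -1.3]
opening: 0.05
```

```bash
python3 - <<'E'
from h import *
o=telemetry.get_obs();print(o["tool_pos"],o["orientation"])
np.save("wc7.npy",calibration("wrist")["camera_from_world"]);cv2.imwrite("pics/w7.png",snapshot("wrist"))
E
```

```text
[0.52763193 0.32941305 0.18081187] [ 1.79868852e+02 -1.10235965e-01 -8.67272865e+01]
```

View pics/w7.png

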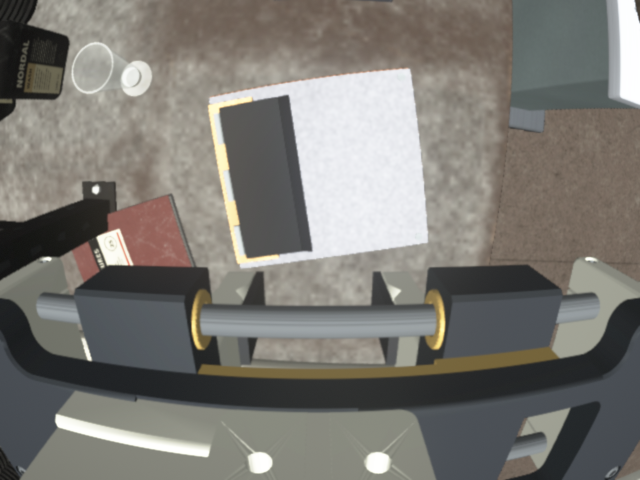

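```bash
python3 - <<'E'
import cv2
a=cv2.imread("pics/w7.png");cv2.imwrite("pics/c7.png",cv2.resize(a[60:275,195:440],None,fx=3,fy=3,interpolation=cv2.INTER_CUBIC)[:600,:])
cv2.imwrite("pics/c7b.png",cv2.resize(a[200:275,200:440],None,fx=3.3,fy=3.3,interpolation=cv2.INTER_CUBIC))
E
```

```text
(no output)
```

View pics/c7.png

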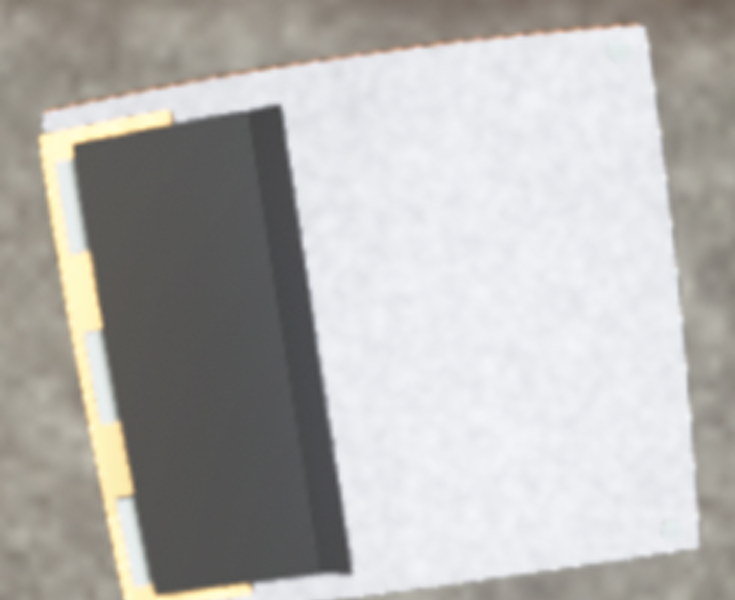

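View pics/c7b.png

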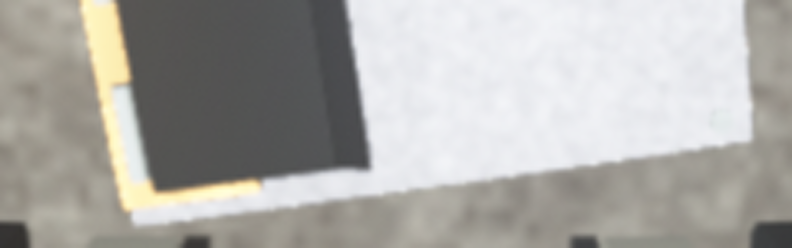

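```bash
python3 - <<'E'
from h import *
S=calibration("scene");D=calibration("side")
W=calibration("wrist");W["camera_from_world"]=np.load("wc7.npy")
A=lambda p:uncrop(p,(190,265),5.5)
E=lambda p:uncrop(p,(255,180),6)
C=lambda p:uncrop(p,(195,60),3)
G=lambda p:uncrop(p,(200,200),3.3)
z=.018;h=.1;w=.09
wo=[(W,C((42,112)),(h,-w,z),1),(W,C((645,25)),(-h,-w,z),1),(W,C((698,547)),(-h,w,z),1),(W,G((751,140)),(-h,w,z),1),(W,G((133,224)),(h,w,z),1)]
so=[(S,A((735,197)),(-h,-w,z)),(S,A((550,522)),(-h,w,z)),(S,A((55,365)),(h,w,z)),
 (D,E((52,100)),(-h,w,z)),(D,E((125,262)),(-h,-w,z)),(D,E((660,228)),(h,-w,z))]
for o in (wo,wo+so):print("bed",*pose(o,[.6,.3,0]))
b=pose(wo,[.6,.3,0])[0]
def tob(P): 
    d=P[:2]-b[:2];c,s=np.cos(b[2]),np.sin(b[2]);return np.round([c*d[0]+s*d[1],-s*d[0]+c*d[1]],4)
for q,zz in [((281,105),.034),((351,573),.034),((250,112),.029),((320,573),.029),((75,148),.029),((155,592),.029)]: print(tob(ray(W,C(q),zz,True)))
H=lambda p:uncrop(p,(270,295),6)
J=lambda p:uncrop(p,(330,180),8)
h,w,t=.045,.06,.009
so=[(D,H((143,92)),(-h,w,t)),(D,H((507,75)),(h,w,t)),(D,H((623,385)),(h,-w,t)),(D,H((193,420)),(-h,-w,t)),
(S,J((315,110)),(h,-w,t)),(S,J((160,278)),(h,w,t)),(S,J((418,365)),(-h,w,t)),(S,J((560,180)),(-h,-w,t))]
print("strip",*pose(so,[.5,-.2,0]))
E
```

```text
bed [0.52690216 0.2922608  0.2021071 ] [[-4.1 -1.9]
 [ 0.3 -3.4]
 [ 1.6  0.9]
 [ 1.7  0.8]
 [-2.4  2.3]]
bed [0.52677599 0.29216861 0.20055945] [[-3.9 -2.1]
 [ 0.6 -3.4]
 [ 1.6  1. ]
 [ 1.7  0.9]
 [-2.5  2.1]
 [ 1.3 -1.3]
 [ 0.2  0.2]
 [-2.6 -0.4]
 [-0.9 -0.6]
 [-0.  -0.3]
 [ 1.5 -1.7]]
[ 0.0185 -0.0729]
[0.0195 0.075 ]
[ 0.0285 -0.0729]
[0.0298 0.0752]
[ 0.0843 -0.072 ]
[0.085  0.0739]
strip [ 0.53082839 -0.19347203  0.07619548] [[ 0.2  0.9]
 [-0.2  0.3]
 [-0.3 -0.3]
 [ 0.2 -0.9]
 [ 0.2 -0.3]
 [ 0.   0.3]
 [-0.1 -0.7]
 [ 0.3 -0.1]]
```

>>> {"fn": "step_arm", "kwargs": {
  "plan": "5 0 0 0 0 0 -1.1;5 2 0.3 0 0 0 0;5 4 0.5 0 0 0 0;5 4 0.5 0 0 0 0;5 4 0.5 0 0 0 0;5 4 0.5 0 0 0 0;5 4 0.5 0 0 0 0;5 4 0.5 0 0 0 0;5 4 0.5 0 0 0 0;5 4 0.5 0 0 0 0;5 4 0.5 0 0 0 0;5 4 0.5 0 0 0 0"
}}

```text
clock: 13.33
tool_pos: [0.5057, -0.097, 0.1831]
orientation: [-179.9, 0.0, -85.7]
force: [0.9, 1.3, 0.2]
opening: 0.0497
```

>>> {"fn": "step_arm", "kwargs": {
  "plan": "5 4 0.7 0 0 0 0;5 4 0.7 1 0 0 0;5 2.2 0 2 0 0 0;5 0 0 2 0 0 0;5 0 0 0 0 0 0;5 0 0 0 0 0 0"
}}

```text
clock: 13.83
tool_pos: [0.4991, -0.1977, 0.1322]
orientation: [179.9, 0.0, -85.8]
force: [0.2, 0.2, 0.8]
opening: 0.0503
```

```bash
python3 - <<'E'
from h import *
o=telemetry.get_obs();print(o["tool_pos"],o["orientation"])
np.save("wc8.npy",calibration("wrist")["camera_from_world"]);a=snapshot("wrist");cv2.imwrite("pics/w8.png",a)
cv2.imwrite("pics/c8.png",cv2.resize(a[90:290,220:450],None,fx=3,fy=3,interpolation=cv2.INTER_CUBIC))
E
```

```text
[ 0.499054   -0.19772797  0.13219354] [ 1.79866473e+02  7.91566564e-03 -8.58088697e+01]
```

View pics/c8.png

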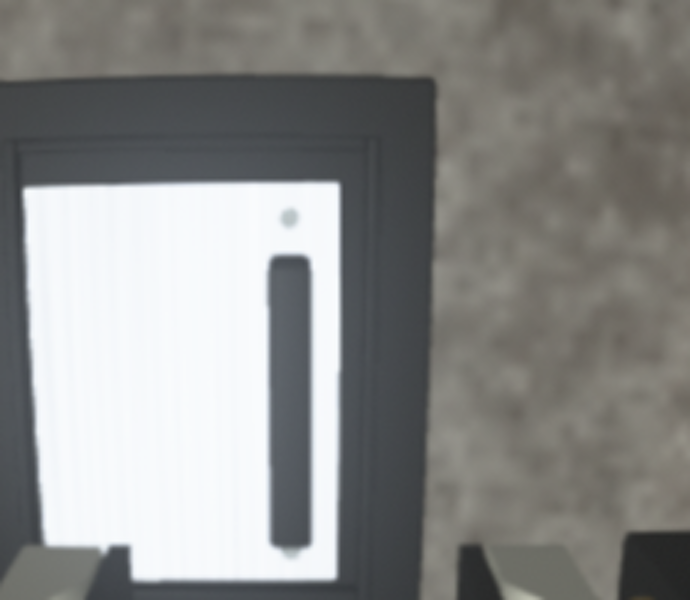

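```bash
python3 - <<'E'
from h import *
W=calibration("wrist");W["camera_from_world"]=np.load("wc8.npy")
C=lambda p:uncrop(p,(220,90),3)
P=[ray(W,C(q),.035,True) for q in [(270,257),(310,257),(312,547),(270,547)]];print(P,np.mean(P,0))
for q in [(22,186),(341,182),(336,580)]: print(ray(W,C(q),.009,True))
o=[(W,C(q),l,1) for q,l in [((270,257),(-.025,-.04,.035)),((310,257),(-.037,-.04,.035)),((312,547),(-.037,.04,.035)),((270,547),(-.025,.04,.035)),((22,186),(.045,-.06,.009)),((341,182),(-.045,-.06,.009)),((336,580),(-.045,.06,.009))]]
x,r=pose(o,[.53,-.19,.07]);print(x,r,x[:2]-.031*np.array([np.cos(x[2]),np.sin(x[2])]))
E
```

```text
[array([ 0.50784997, -0.23505236,  0.035     ]), array([ 0.49746569, -0.23579803,  0.035     ]), array([ 0.49080752, -0.15549121,  0.035     ]), array([ 0.50247781, -0.15465015,  0.035     ])] [ 0.49965025 -0.19524794  0.035     ]
[ 0.58063279 -0.24840308  0.009     ]
[ 0.48974172 -0.25476169  0.009     ]
[ 0.48138524 -0.13487936  0.009     ]
[ 0.530634   -0.19244197  0.07575253] [[-1.2  1. ]
 [ 0.8  0.9]
 [ 0.1  0.2]
 [-0.3  0.2]
 [ 0.7 -0.5]
 [-0.6 -1.1]
 [ 0.3 -1.1]] [ 0.49972291 -0.19478805]
```

>>> {"fn": "step_arm", "kwargs": {
  "plan": "5 -0.2 0 3 0 0 0;5 0 0 4 0 0 0;5 0 0 3.6 0 0 0;5 0 0 2 0 0 0;5 0 0 1 0 0 0;5 0 0 0.5 0 0 0;5 0 0 0.3 0 0 0;5 0 0 0 0 0 0"
}}

```text
clock: 14.55
tool_pos: [0.5017, -0.1946, -0.0103]
orientation: [-179.9, -0.0, -85.7]
force: [-0.4, 0.3, -0.5]
opening: 0.0498
```

```bash
python3 - <<'E'
from h import *
o=telemetry.get_obs();p=o["tool_pos"];print(p,o["force"],o["opening"])
for n in ["side","scene"]:
  a=snapshot(n);cv2.imwrite(f"pics/{n}9.png",a)
  cv2.imwrite(f"pics/z{n}9.png",cv2.resize(a[270:390,260:400] if n=="side" else a[160:240,330:430],None,fx=5 if n=="side" else 7,fy=5 if n=="side" else 7,interpolation=cv2.INTER_CUBIC))
E
```

```text
[ 0.5016699  -0.19464599 -0.01027432] [-0.44838042  0.28191515 -0.52274556] 0.04976061224778585
```

View pics/zside9.png

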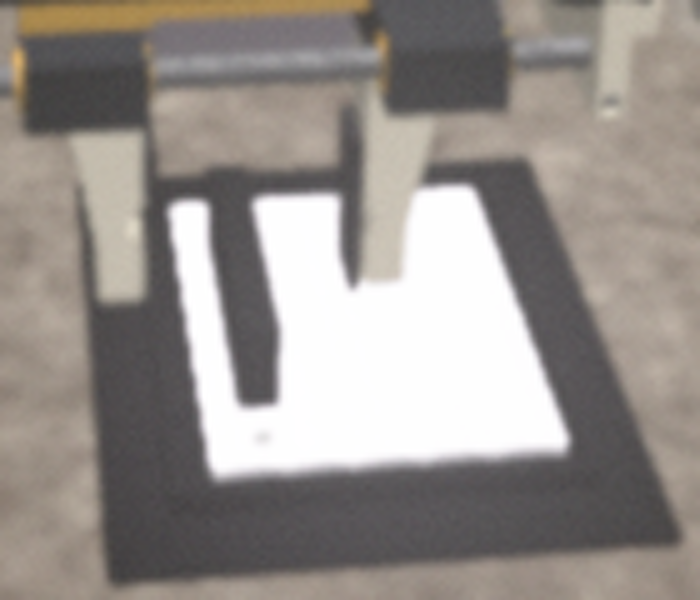

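View pics/zscene9.png

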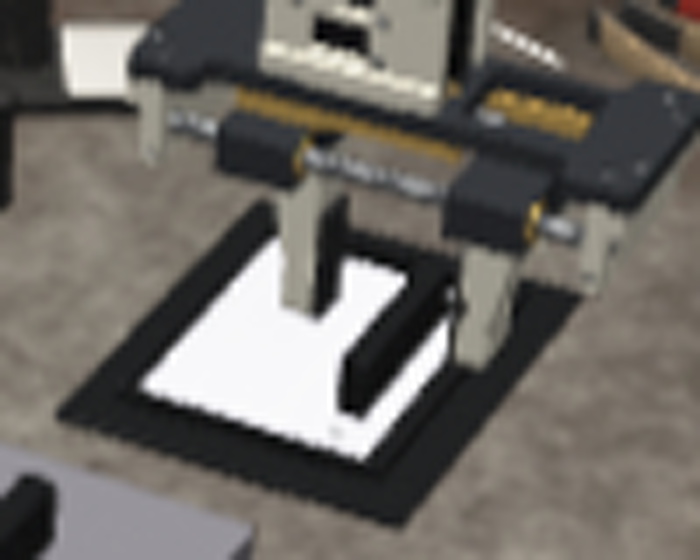

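>>> {"fn": "step_arm", "kwargs": {
  "plan": "5 0 0.1 0.3 0 0 0;5 0 0 0.3 0 0 0;5 0 0 0 0 0 0"
}}

```text
clock: 14.9
tool_pos: [0.4993, -0.1949, -0.0174]
orientation: [-180.0, 0.0, -85.7]
force: [-0.6, -0.6, 0.1]
opening: 0.05
```

>>> {"fn": "step_arm", "kwargs": {
  "plan": "0 0 0 0 0 0 0;0 0 0 0 0 0 0;0 0 0 0 0 0 0;0 0 0 0 0 0 0;0 0 0 0 0 0 0;0 0 0 0 0 0 0;0 0 0 0 0 0 0;0 0 0 0 0 0 0"
}}

```text
clock: 15.57
tool_pos: [0.4995, -0.1949, -0.0174]
orientation: [-180.0, -0.0, -85.7]
force: [0.7, 0.1, 0.2]
opening: 0.0117
```

>>> {"fn": "step_arm", "kwargs": {
  "plan": "0 0 0 -1 0 0 0;0 0 0 -2 0 0 0;0 0 0 -3 0 0 0;0 0 0 -3 0 0 0;0 0 0 -2 0 0 0;0 0 0 -1 0 0 0;0 -1 0 0 0 0 0;0 -2 0 0 0 0 0;0 -3.2 0 0 0 0 0;0 -3.2 0 0 0 0 0;0 -3.2 0 0 0 0 0;0 -3.2 0 0 0 0 0"
}}

```text
clock: 16.57
tool_pos: [0.4861, -0.0359, 0.1014]
orientation: [179.9, -0.0, -85.8]
force: [1.1, -0.2, -0.6]
opening: 0.0117
```

>>> {"fn": "step_arm", "kwargs": {
  "plan": "0 -3.2 0 0 0 0 0;0 -3.2 0 0 0 0 0;0 -3.2 0 0 0 0 0;0 -3.2 0 0 0 0 0;0 -3.2 0 0 0 0 0;0 -3.2 0 0 0 0 0;0 -3.2 0 0 0 0 0;0 -3.2 0 0 0 0 0;0 -2.2 0.2 0 0 0 -2;0 -1.0 0 0 0 0 -3;0 0 0 0 0 0 -2.2;0 0 0 0 0 0 0"
}}

```text
clock: 17.57
tool_pos: [0.4625, 0.2501, 0.1011]
orientation: [179.9, -0.1, -78.4]
force: [0.1, -0.9, -1.5]
opening: 0.0115
```

```bash
python3 - <<'E'
from h import *
o=telemetry.get_obs();p=o["tool_pos"];print(p,o["orientation"],o["force"],o["opening"])
np.save("wc10.npy",calibration("wrist")["camera_from_world"])
for n in ["wrist","side"]: cv2.imwrite(f"pics/{n}10.png",snapshot(n))
E
```

```text
[0.46251082 0.25011871 0.10111478] [ 1.79866120e+02 -6.95001230e-02 -7.83579221e+01] [ 0.12549774 -0.8961018  -1.49654234] 0.011528056309927091
```

View pics/wrist10.png

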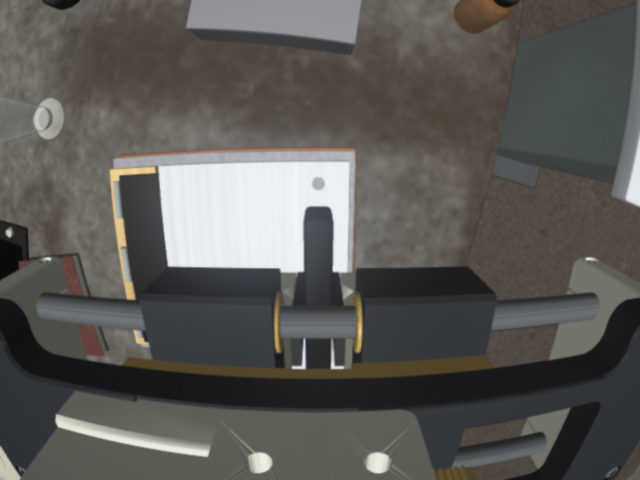

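View pics/side10.png

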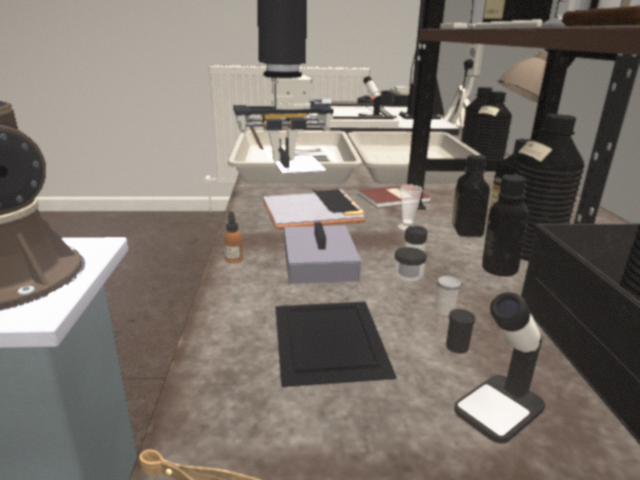

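>>> {"fn": "step_arm", "kwargs": {
  "plan": "0 -1.4 -0.3 0 0 0 0;0 -1.4 -0.3 1 0 0 0;0 0 0 2 0 0 0;0 0 0 2.5 0 0 0;0 0 0 2 0 0 0;0 0 0 1 0 0 0;0 0 0 0.5 0 0 0;0 0 0 0 0 0 0;0 0 0 0 0 0 0"
}}

```text
clock: 18.42
tool_pos: [0.4647, 0.2788, 0.013]
orientation: [-180.0, 0.0, -78.5]
force: [0.5, -0.6, -0.6]
opening: 0.0116
```

```bash
python3 - <<'E'
from h import *
o=telemetry.get_obs();p=o["tool_pos"];print(p,o["orientation"],o["force"],o["opening"])
np.save("wc11.npy",calibration("wrist")["camera_from_world"])
for n in ["wrist","scene","side"]: cv2.imwrite(f"pics/{n}11.png",snapshot(n))
a=cv2.imread("pics/wrist11.png");cv2.imwrite("pics/zw11.png",cv2.resize(a[90:290,90:380],None,fx=2.7,fy=2.7,interpolation=cv2.INTER_CUBIC))
a=cv2.imread("pics/scene11.png");cv2.imwrite("pics/zs11.png",cv2.resize(a[250:370,190:335],None,fx=5,fy=5,interpolation=cv2.INTER_CUBIC))
E
```

```text
[0.46465728 0.27876185 0.01296628] [-1.79972684e+02  4.90449446e-03 -7.85338914e+01] [ 0.48807713 -0.6108718  -0.61042125] 0.01163726804939991
```

View pics/zw11.png

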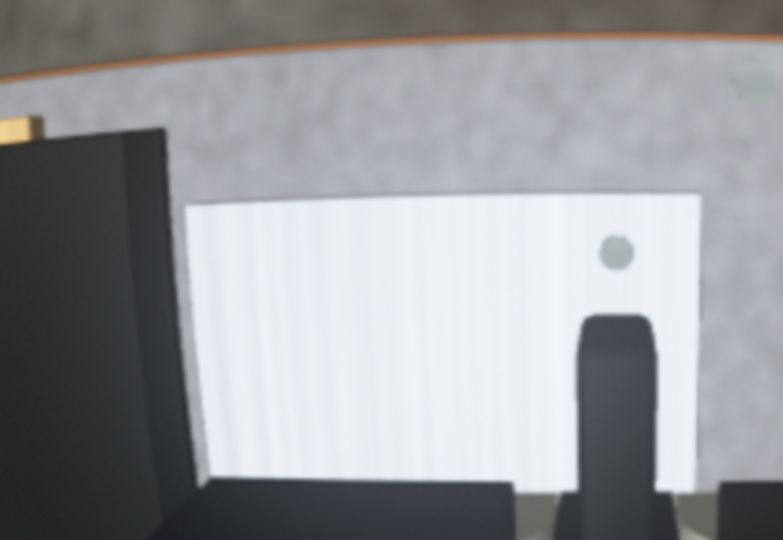

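View pics/zs11.png

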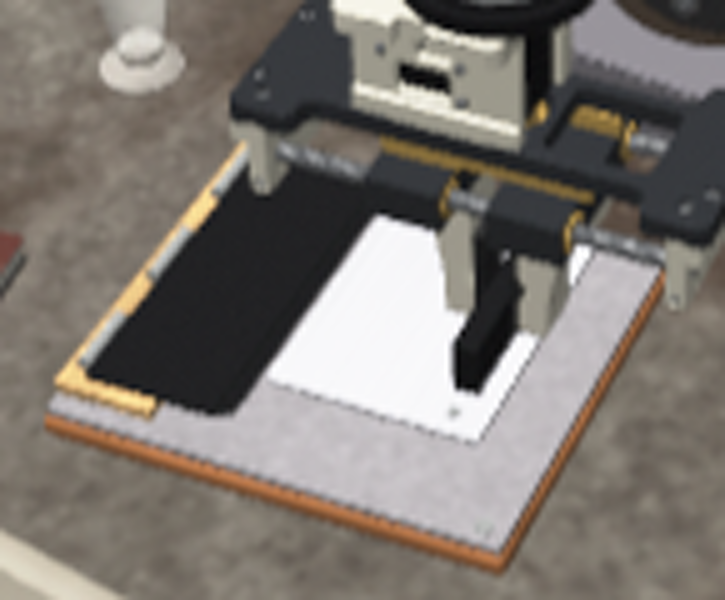

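>>> {"fn": "step_arm", "kwargs": {
  "plan": "0 0 0 0.5 0 0 0;0 0 0 0.4 0 0 0;0 0 0 0.3 0 0 0;0 0 0 0.2 0 0 0;0 0 0 0 0 0 0;0 0 0 0 0 0 0"
}}

```text
clock: 19.07
tool_pos: [0.4642, 0.2782, -0.0016]
orientation: [180.0, -0.0, -78.5]
force: [-0.2, -0.1, -2.1]
opening: 0.0117
```

>>> {"fn": "step_arm", "kwargs": {
  "plan": "0 0 0 0.2 0 0 0;0 0 0 0 0 0 0"
}}

```text
clock: 19.23
tool_pos: [0.4642, 0.2783, -0.0036]
orientation: [180.0, -0.0, -78.5]
force: [-0.8, 0.7, -0.5]
opening: 0.0113
```

>>> {"fn": "step_arm", "kwargs": {
  "plan": "0 0 0 0.1 0 0 0;0 0 0 0 0 0 0"
}}

```text
clock: 19.4
tool_pos: [0.4643, 0.2784, -0.0044]
orientation: [-180.0, 0.0, -78.5]
force: [-0.4, -0.2, -0.9]
opening: 0.0117
```

>>> {"fn": "step_arm", "kwargs": {
  "plan": "0 0 0 0.1 0 0 0;0 0 0 0 0 0 0"
}}

```text
clock: 19.57
tool_pos: [0.4643, 0.2784, -0.0044]
orientation: [-180.0, 0.0, -78.5]
force: [-3.4, -1.5, 10.1]
opening: 0.0119
```

>>> {"fn": "step_arm", "kwargs": {
  "plan": "0 0 0 -0.05 0 0 0;0 0 0 0 0 0 0"
}}

```text
clock: 19.73
tool_pos: [0.4644, 0.2784, -0.0044]
orientation: [-180.0, 0.0, -78.5]
force: [-2.7, -1.1, 6.9]
opening: 0.012
```

```bash
python3 - <<'E'
from h import *
o=telemetry.get_obs();p=o["tool_pos"];print(p,o["orientation"],o["force"],o["opening"])
np.save("wc12.npy",calibration("wrist")["camera_from_world"])
a=snapshot("wrist");cv2.imwrite("pics/w12.png",a);cv2.imwrite("pics/zw12.png",cv2.resize(a[70:290,90:380],None,fx=2.7,fy=2.7,interpolation=cv2.INTER_CUBIC))
a=snapshot("scene");cv2.imwrite("pics/s12.png",a);cv2.imwrite("pics/zs12.png",cv2.resize(a[250:370,190:335],None,fx=5,fy=5,interpolation=cv2.INTER_CUBIC))
E
```

```text
[ 0.4643684   0.27844688 -0.0043788 ] [-1.79971147e+02  1.72895247e-02 -7.85224517e+01] [-2.68408581 -1.10245377  6.8696167 ] 0.011977590302360196
```

View pics/zw12.png

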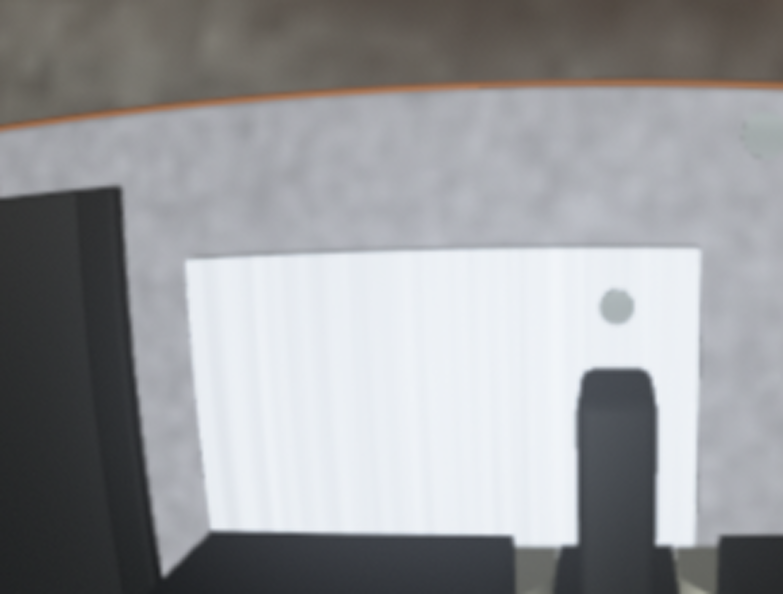

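View pics/zs12.png

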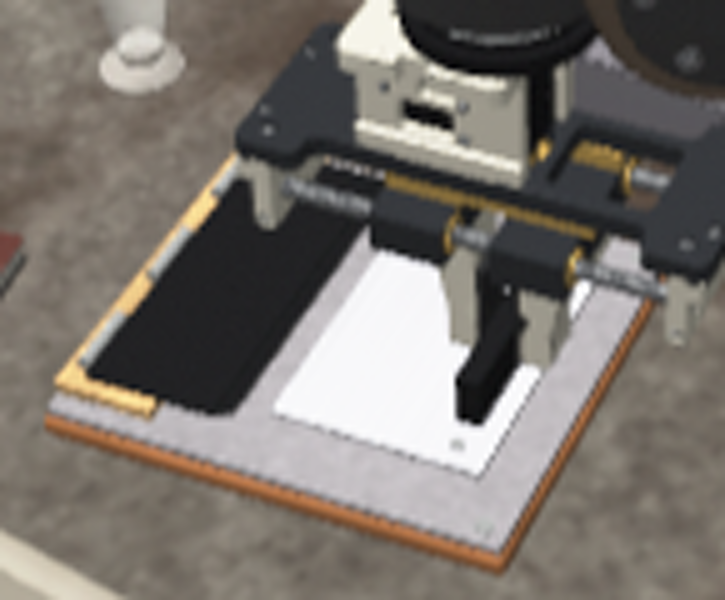

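```bash
python3 - <<'E'
from h import *
W=calibration("wrist");W["camera_from_world"]=np.load("wc12.npy")
C=lambda p:uncrop(p,(90,70),2.7)
b=np.array([.5268,.2922,.2])
def tob(P): 
    d=P[:2]-b[:2];c,s=np.cos(b[2]),np.sin(b[2]);return np.round([c*d[0]+s*d[1],-s*d[0]+c*d[1]],4)
for q,z in [((186,260),.022),((210,530),.022),((700,248),.022),((696,545),.022),((121,186),.03),((121,186),.036),((160,575),.034),((78,193),.029),((0,129),.018),((480,86),.018),((783,88),.018)]: print(q,tob(ray(W,C(q),z,True)))
S=calibration("scene");G=lambda p:uncrop(p,(190,250),5)
for q,z in [((275,412),.022),((482,476),.022),((225,412),.032),((368,228),.032),((45,412),.018),((502,555),.018)]: print(q,tob(ray(S,G(q),z)))
E
```

```text
(186, 260) [ 0.0113 -0.0596]
(210, 530) [ 0.0118 -0.0094]
(700, 248) [-0.078  -0.0597]
(696, 545) [-0.0783 -0.0075]
(121, 186) [ 0.0195 -0.0736]
(121, 186) [ 0.0163 -0.0736]
(160, 575) [ 0.0177 -0.005 ]
(78, 193) [ 0.0289 -0.0731]
(0, 129) [ 0.053  -0.0871]
(480, 86) [-0.0414 -0.0871]
(783, 88) [-0.0922 -0.0869]
(275, 412) [0.0091 0.0616]
(482, 476) [-0.0798  0.0618]
(225, 412) [0.0219 0.0773]
(368, 228) [ 0.0173 -0.0387]
(45, 412) [0.0948 0.0923]
(502, 555) [-0.1014  0.0918]
```

>>> {"fn": "step_arm", "kwargs": {
  "plan": "0 0 -0.2 0 0 0 0;0 0 -0.3 0 0 0 0;0 0 -0.3 0 0 0 0;0 0 -0.3 0 0 0 0;0 0 -0.3 0 0 0 0;0 0 -0.3 0 0 0 0;0 0 -0.3 0 0 0 0;0 0 0 0 0 0 0;0 0 0 0 0 0 0"
}}

```text
clock: 20.58
tool_pos: [0.4836, 0.2819, -0.0044]
orientation: [180.0, -0.0, -78.5]
force: [-4.5, -2.3, 9.2]
opening: 0.012
```

```bash
python3 - <<'E'
from h import *
o=telemetry.get_obs();p=o["tool_pos"];print(p,o["orientation"],o["force"],o["moment"],o["opening"])
np.save("wc13.npy",calibration("wrist")["camera_from_world"])
a=snapshot("wrist");cv2.imwrite("pics/w13.png",a);cv2.imwrite("pics/zw13.png",cv2.resize(a[70:290,90:380],None,fx=2.7,fy=2.7,interpolation=cv2.INTER_CUBIC))
a=snapshot("scene");cv2.imwrite("pics/s13.png",a);cv2.imwrite("pics/zs13.png",cv2.resize(a[250:370,190:335],None,fx=5,fy=5,interpolation=cv2.INTER_CUBIC))
E
```

```text
[ 0.48355084  0.28189146 -0.00442481] [ 1.79966313e+02 -2.74521657e-02 -7.85338110e+01] [-4.49735363 -2.3453337   9.17309135] [-0.64024285  1.58666095  0.01880232] 0.01198356206840991
```

View pics/zw13.png

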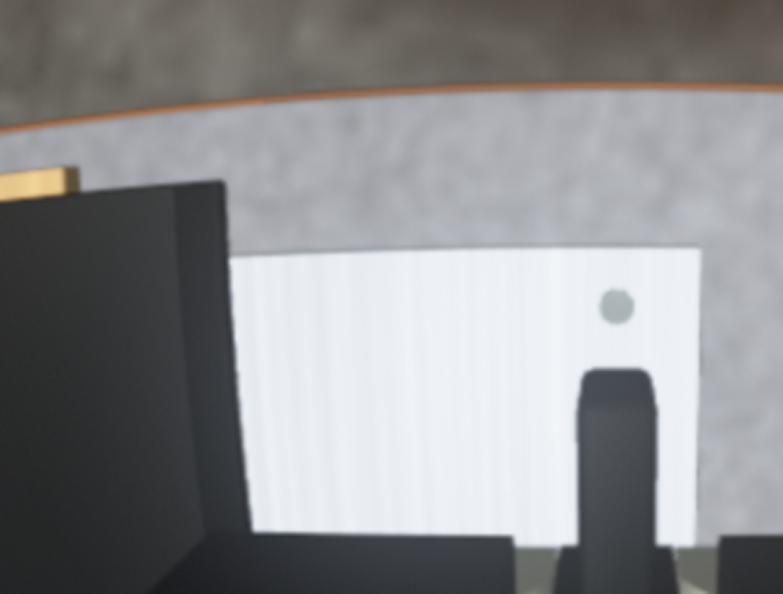

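View pics/zs13.png

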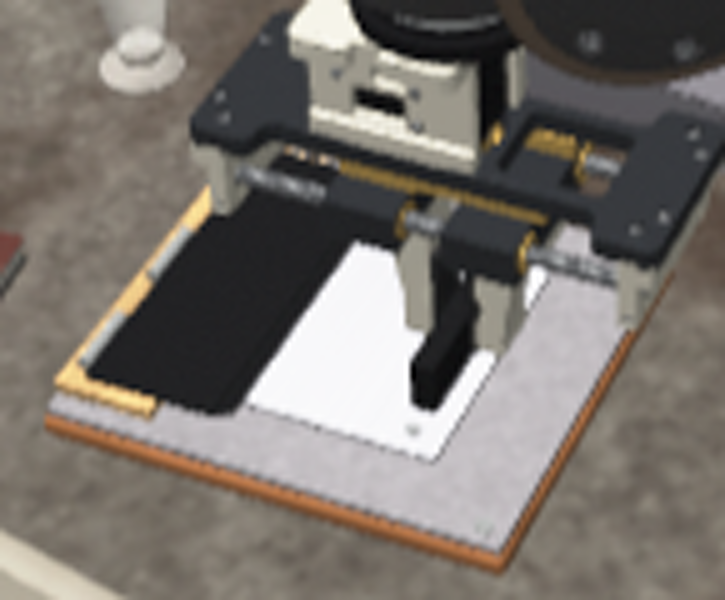

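>>> {"fn": "step_arm", "kwargs": {
  "plan": "0 0 -0.3 0 0 0 0;0 0 -0.3 0 0 0 0;0 0 -0.3 0 0 0 0;0 0 -0.3 0 0 0 0;0 0 -0.3 0 0 0 0;0 0 -0.2 0 0 0 0;0 0 -0.1 0 0 0 0;0 0 0 0 0 0 0;0 0 0 0 0 0 0"
}}

```text
clock: 21.43
tool_pos: [0.5009, 0.2854, -0.0044]
orientation: [179.9, -0.0, -78.5]
force: [-6.1, -1.7, 9.1]
opening: 0.0114
```

>>> {"fn": "step_arm", "kwargs": {
  "plan": "0 0 -0.2 0 0 0 0;0 0 0 0 0 0 0"
}}

```text
clock: 21.6
tool_pos: [0.5029, 0.2858, -0.0044]
orientation: [179.9, -0.0, -78.5]
force: [-4.8, -1.9, 10.5]
opening: 0.0118
```

>>> {"fn": "step_arm", "kwargs": {
  "plan": "0 0 -0.2 0 0 0 0;0 0 0 0 0 0 0"
}}

```text
clock: 21.77
tool_pos: [0.5048, 0.2862, -0.0044]
orientation: [179.9, -0.0, -78.5]
force: [-6.1, -1.8, 10.4]
opening: 0.012
```

>>> {"fn": "step_arm", "kwargs": {
  "plan": "0 0 -0.1 0 0 0 0;0 0 0 0 0 0 0"
}}

```text
clock: 21.93
tool_pos: [0.5055, 0.2863, -0.0044]
orientation: [179.9, -0.0, -78.5]
force: [-7.1, -1.5, 10.9]
opening: 0.0118
```

>>> {"fn": "step_arm", "kwargs": {
  "plan": "0 0 -0.1 0 0 0 0;0 0 0 0 0 0 0"
}}

```text
clock: 22.1
tool_pos: [0.5055, 0.2862, -0.0044]
orientation: [179.8, -0.1, -78.5]
force: [-11.6, -1.3, 13.4]
opening: 0.0115
```

>>> {"fn": "step_arm", "kwargs": {
  "plan": "0 0 -0.1 0 0 0 0;0 0 0 0 0 0 0"
}}

```text
clock: 22.27
tool_pos: [0.5054, 0.2862, -0.0044]
orientation: [179.7, -0.1, -78.6]
force: [-16.1, 0.1, 18.3]
opening: 0.0118
```

>>> {"fn": "step_arm", "kwargs": {
  "plan": "0 0 0.15 0 0 0 0;0 0 0 0 0 0 0;0 0 0 0 0 0 0"
}}

```text
clock: 22.52
tool_pos: [0.5055, 0.2863, -0.0044]
orientation: [179.9, -0.0, -78.5]
force: [-9.0, -0.5, 11.9]
opening: 0.0116
```

```bash
python3 - <<'E'
from h import *
o=telemetry.get_obs();p=o["tool_pos"];print(p,o["orientation"],o["force"],o["moment"],o["opening"])
np.save("wc14.npy",calibration("wrist")["camera_from_world"])
a=snapshot("wrist");cv2.imwrite("pics/w14.png",a);cv2.imwrite("pics/zw14.png",cv2.resize(a[70:290,90:380],None,fx=2.7,fy=2.7,interpolation=cv2.INTER_CUBIC))
a=snapshot("scene");cv2.imwrite("pics/s14.png",a);cv2.imwrite("pics/zs14.png",cv2.resize(a[250:370,190:335],None,fx=5,fy=5,interpolation=cv2.INTER_CUBIC))
a=snapshot("side");cv2.imwrite("pics/d14.png",a)
E
```

```text
[ 0.5054713   0.28625315 -0.00441997] [ 1.79885492e+02 -4.61169447e-02 -7.85307824e+01] [-9.01841302 -0.49152598 11.92369457] [-0.41197394  3.28607454 -0.03753713] 0.011610609412729529
```

View pics/zw14.png

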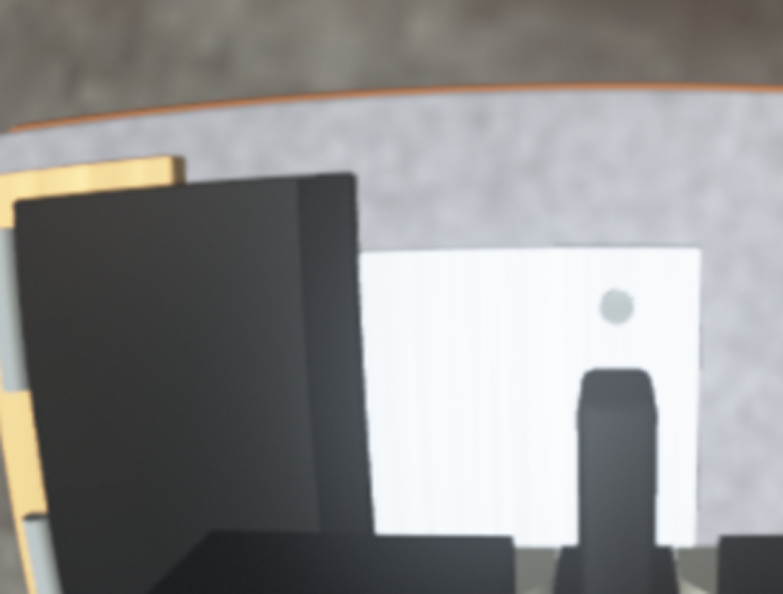

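View pics/zs14.png

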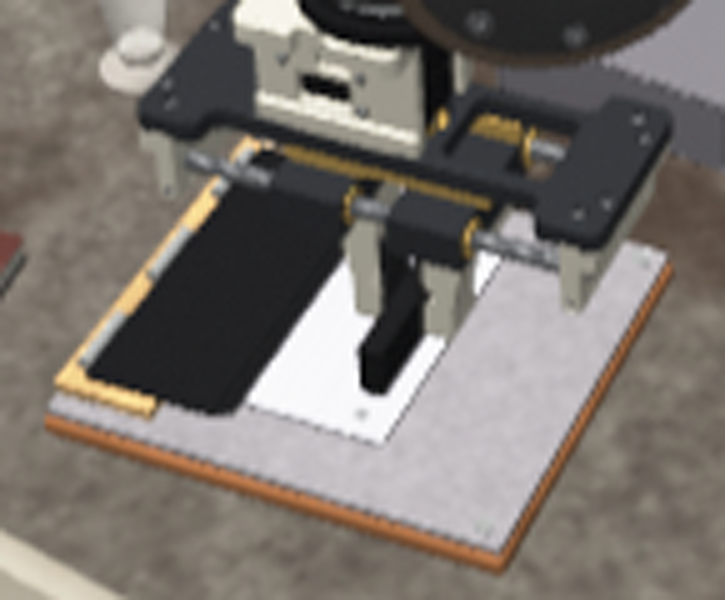

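View pics/d14.png

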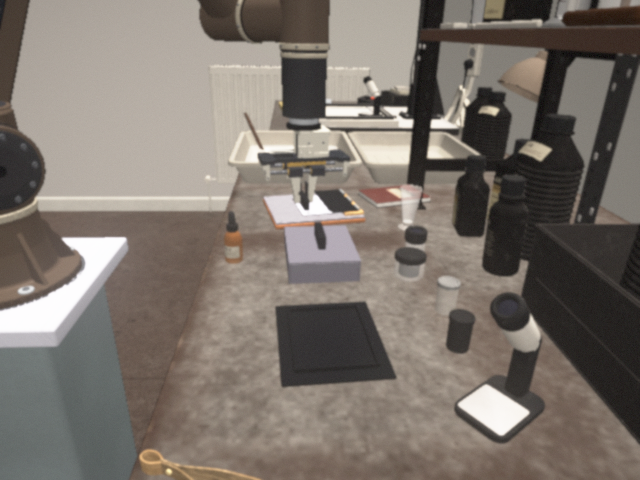

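>>> {"fn": "step_arm", "kwargs": {
  "plan": "0 0 0 0 0 0 0;0 0 0 0 0 0 0;0 0 0 0 0 0 0;0 0 0 0 0 0 0;0 0 0 0 0 0 0;0 0 0 0 0 0 0"
}}

```text
clock: 23.17
tool_pos: [0.5055, 0.2863, -0.0044]
orientation: [179.9, -0.0, -78.5]
force: [-8.6, -0.9, 11.4]
opening: 0.0119
```

```bash
python3 - <<'E'
from h import *
W=calibration("wrist");W["camera_from_world"]=np.load("wc14.npy")
C=lambda p:uncrop(p,(90,70),2.7)
b=np.array([.5268,.2922,.2])
def tob(P): 
    d=P[:2]-b[:2];c,s=np.cos(b[2]),np.sin(b[2]);return np.round([c*d[0]+s*d[1],-s*d[0]+c*d[1]],4)
for q,z in [((700,248),.022),((696,545),.022),((356,173),.034),((297,180),.029)]: print(q,tob(ray(W,C(q),z,True)))
S=calibration("scene");G=lambda p:uncrop(p,(190,250),5)
for q,z in [((385,442),.022),((225,412),.034)]: print(q,tob(ray(S,G(q),z)))
E
```

```text
(700, 248) [-0.0361 -0.0602]
(696, 545) [-0.0364 -0.0079]
(356, 173) [ 0.018  -0.0735]
(297, 180) [ 0.0294 -0.0729]
(385, 442) [-0.0377  0.0598]
(225, 412) [0.0208 0.079 ]
```

```bash
python3 -c "
from plant import workorder
print(workorder.close_job())"
```

```text
the job is handed in; nothing more can be done
None
```

The cover is off the tray and standing upright on the bare bench. The strip is home under the flap, still gripped and pressed onto the bed. I handed the job in at 23.2 s of the 69 s allowed.

**Last checks before handing in:**
- **Strip position:** its free edge is at about x = 0.054 m in the bed frame (the ledge is at 0.055 m). It sits within about 2 mm of centre and about 0.01 rad of square. The push force rose sharply at the ledge and I then eased it off.
- **Pressing and grip:** the wrist force is steady at about 11–12 N vertical, and the jaws hold the bar at 11.9 mm. The wrist reading is the only measure I had of the press on the bed, so it is not a separate contact reading.
- **Flap:** it looks down and unmoved in the scene camera. I had no direct reading of the joint angle.
- **Cover and bystanders:** by the arm's position at release, the cover is about 0.24 m from the tray's centre and 0.25 m from the bed's. The side picture shows it upright, and none of the bystanders visible there look moved.

**What went wrong or disagreed:**
- **First grasp missed:** the first grasp of the cover closed on air. In the pictures the fingertips were about 33 mm higher than the reported TCP. I corrected for this in every later move, and contact with the bench and the bed then came within about 1 mm of where I predicted.
- **Bed size:** the visible grey bed looked a few mm smaller than stated, so I took its centre by symmetry and checked it against the flap ends and the ledge contact.

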